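# Turn the case insert and pack the bone-dry clay samples

## Task

The insert sits the wrong way round in the wooden carrying case: before any clay is packed, lift it clear, turn it half round and put it back fully home, with its three long bar bays at the end that has the carrying handle. Then lay every clay bar and block from the table flat on the floor of a bay of its own shape, one to a bay. The clay is bone dry and breaks if it is gripped with more than 40 N (a light grip of about 25 N is plenty), and the other things on the table stay where they are.

Things in the scene. Friction and masses are not known exactly. Their poses are not given: they have to be found in the camera images.
- case: shallow dark wooden carrying case, fixed to the table: outside 251 x 187 mm, inside 235 x 171 mm, floor 6 mm thick, rim 22 mm above the table; a steel D-shaped carrying handle lies low (to 20 mm high) against the outside of one short end, which is its -x end. Origin at the centre of its underside. x along its length, y across, z up.
- case_handle_end (a point): point on the case's inner floor, on the centre line, 100 mm from the middle towards the carrying handle
- case_plain_end (a point): point on the case's inner floor, on the centre line, 100 mm from the middle towards the end without a handle
- insert: loose light plywood insert with a cork floor, 230 x 166 mm, 0.3 to 0.55 kg, 2.5 mm of play per side in the case, floor 6 mm thick, lips and ribs 14 mm high from its underside. Seated, its underside is 6 mm above the table. Starts the wrong way round. Origin at the centre of its underside. x along its length: three bar bays in the -x half, two block bays in the +x half.
- insert_grip (a point): point in the wooden grip plate that stands in the middle of the insert, 50 mm above the insert's underside; the plate is 12 mm thick (along the insert's x), 70 mm wide (along its y), top 62 mm above the underside; it may be gripped firmly, the fingers closing along the insert's x
- insert_bar_end (a point): point on the underside of the insert, 100 mm from the middle towards the half with the three bar bays; over case_handle_end when the insert is in the right way round
- insert_block_end (a point): point on the underside of the insert, 100 mm from the middle towards the half with the two block bays; over case_plain_end when the insert is in the right way round
- bar_bay0 (a point): centre of the floor of a bar bay of the insert, 96 mm along the insert's x by 36 mm along its y, 8 mm deep; bays are 56 mm apart centre to centre; holds one bar lengthwise, either way round
- bar_bay1 (a point): centre of the floor of a bar bay of the insert, 96 mm along the insert's x by 36 mm along its y, 8 mm deep; bays are 56 mm apart centre to centre; holds one bar lengthwise, either way round
- bar_bay2 (a point): centre of the floor of a bar bay of the insert, 96 mm along the insert's x by 36 mm along its y, 8 mm deep; bays are 56 mm apart centre to centre; holds one bar lengthwise, either way round
- block_bay0 (a point): centre of the floor of a block bay of the insert, 56 mm along the insert's x by 74 mm along its y, 8 mm deep; holds one block, its 68 mm side along the insert's y, either way round
- block_bay1 (a point): centre of the floor of a block bay of the insert, 56 mm along the insert's x by 74 mm along its y, 8 mm deep; holds one block, its 68 mm side along the insert's y, either way round
- bar0: bone-dry grey-beige clay bar with grooves across its top, 90 x 30 x 26 mm high, 0.10 to 0.17 kg, fragile; may be absent. Origin at the centre of its underside. x along its 90 mm length, y across, z up.
- bar1: bone-dry grey-beige clay bar with grooves across its top, 90 x 30 x 26 mm high, 0.10 to 0.17 kg, fragile; may be absent. Origin at the centre of its underside. x along its 90 mm length, y across, z up.
- bar2: bone-dry grey-beige clay bar with grooves across its top, 90 x 30 x 26 mm high, 0.10 to 0.17 kg, fragile; may be absent. Origin at the centre of its underside. x along its 90 mm length, y across, z up.
- block0: bone-dry grey-beige clay block with a round mark on its top, 68 x 50 x 26 mm high, 0.13 to 0.21 kg, fragile; may be absent. Origin at the centre of its underside. x along its 68 mm side, y along its 50 mm side, z up.
- block1: bone-dry grey-beige clay block with a round mark on its top, 68 x 50 x 26 mm high, 0.13 to 0.21 kg, fragile; may be absent. Origin at the centre of its underside. x along its 68 mm side, y along its 50 mm side, z up.
- flask: steel drinking flask, 230 mm high, 68 mm across. To be left alone. Origin at the centre of its underside. 
- cup: white lidded travel cup with a pale blue sleeve, 127 mm high, 88 mm across. To be left alone. Origin at the centre of its underside. 
- sponge: yellow sponge, 90 x 60 x 30 mm. To be left alone. Origin at the centre of its underside. 
- spatula: wooden spatula, 180 mm long, lying flat. To be left alone. Origin at the centre of its underside. 
- brush: brush, 150 mm long, lying flat. To be left alone. Origin at the centre of its underside. 
- waterpot: terracotta bowl, 100 mm across, 80 mm high. To be left alone. Origin at the centre of its underside. 

How it is judged:
By the outcome, as a careful person would: the job done as asked, in the order asked, and still so for the second after the job is handed in, with the robot touching nothing.
Of bar0, bar1, bar2, block0, block1 only 3 to 5 are there at a start; the rules pass over those that are not, and their reading is None.
At some moment in a run one of bar0, bar1, bar2, block0, block1 may be knocked a few centimetres aside while the robot is not near it.
Once in a run the grip may slacken for a moment while it holds something.
It also fails if it takes over 210 s, if anything falls off the work surface, if the arm or the gripper's body presses on something with over 40 N, if the wrist force passes 120 N, or if a joint passes its speed limit or range.

## Robot

A 6-joint arm with a two-finger parallel gripper is mounted at the origin on the work surface. World frame = base frame: x ahead of the robot, y to its left, z up, the work surface at z = 0. Lengths are in m, angles in rad, forces in N, time in s.
With the tool pointing down it reaches from about 0.35 to 0.85 m from the base axis. Payload 8.1 kg.
Tool frame: the origin (TCP) lies on the centre line of the jaws, within the pads' length; the fingertips stand 22 mm ahead of it and the grasp point (between the pads) lies 3 mm ahead of it; z points along the fingers, y is the line along which they close (so a half turn about z gives the same grasp; the last joint's range is limited). The gripper opens to 93 mm and grips with 3 to 60 N. Pads are 15 mm wide; open, the fingers measure 128 mm over their backs; the gripper's body (75 mm by 188 mm) begins 65 mm behind the grasp point.
Start: joints at [1.085, 0.13, 1.488, -0, 1.523, -0.085], TCP at [0.234, 0.552, 0.241] pointing down, gripper open.
Joint ranges: [-2.96, 2.96], [-0.89, 2.26], [0.02, 2.5], [-1.34, 4.48], [0, 2.73], [-2.66, 2.66]. Speed limits (rad/s): [2.39, 2.39, 2.79, 3.14, 3.14, 3.14].

## Interface

Orientations are given as a rotation vector (axis times angle).
In Python, from plant import robot, workorder, read_camera gives the robot as it stands (robot), with the cameras as plain functions and the job (workorder).
- The arm moves only by the shell command python3 inch.py 'ROWS' [FORCE]. ROWS is a JSON list of rows, 1 to 20 of them, each of 5 numbers: the finger opening in m, then dx, dy, dz in m, then a turn about the tool's z in rad; each row shifts and turns the commanded pose from where the row before left it, along the tool's axes as they then stand; what a row does not reach is not made up. A row lasts 1/10 s, in which the tool goes at most 0.05 m and 0.15 rad, less where a joint would pass 70% of its speed; a pose out of reach is approached as far as the arm can. The fingers move at their own pace and stop on an object; FORCE is the grip in N (left out, the last holds). Time passes only in rows, so rows that do not move let the fingers close. It prints the time, the measured TCP pose, the force, the opening and the grip force at its end.
- robot.read_state(): the state, without advancing time (a new reading comes with each control period).
- read_camera(name): name is "scene" or "top" or "wrist"; returns a dict with "image" (400x640x3 uint8, red, green, blue), "fx", "fy", "cx", "cy" (pixels), "R" (3x3) and "t" (3): a world point X has camera coordinates R X + t. Camera axes: x right, y down, z forward; pixel columns grow to the right and rows downward; lengths in m; the calibration is good to about 2 mm. A picture is of the moment at which its call begins. There is no depth.
- workorder.close_job(): hands the job in; it is judged then, once.
The state is a dict: "t": time; "q": joint angles; "dq": joint speeds; "joint_torque": joint torques, N m; "tool_pos": TCP position; "orientation": TCP orientation; "force": force on the tool from outside, world axes, zero at the start; "wrist_torque": the same for the moment, N m; "opening": finger opening in m; "gripper_force": force on a finger pad.
Only numpy, scipy, OpenCV 4.12 (cv2) and the standard library are available. Lean on these libraries where they do the work, as an engineer would, in place of code of your own. Each camera call takes 0.05 s, during which the arm holds its last target. There are 200 camera calls.

## Working session

There is one attempt and no reset: what is moved stays moved. The work goes in short steps, Python scripts to look and compute and a shell command to move; the robot and the scene stay as the last step left them, time stands still between calls to the robot, and variables do not carry over. Pictures are saved under pics/ and viewed, at most 14 in all, crops included, and the job is handed in when it is done.

```bash
ls; mkdir -p pics; python3 - <<'E'
from plant import robot, workorder, read_camera
import cv2
for n in ("top","scene"):
    c=read_camera(n); cv2.imwrite(f"pics/{n}0.png",c["image"][:,:,::-1]); print(n,c["fx"],c["cx"],c["cy"],c["R"],c["t"])
s=robot.read_state();print(s)
E
```

```text
inch.py
pics
plant.py
top 380.78183470804396 311.80812712458027 201.97906008570007 [[-0.00598632 -0.99998116  0.00135677]
 [-0.98746496  0.00569738 -0.15773551]
 [ 0.15772481 -0.00228402 -0.98748046]] [-0.05976175  0.57105863  0.99375474]
scene 376.38734995358766 318.1129266195051 201.73505093370804 [[-0.50208973  0.86455514 -0.0212204 ]
 [ 0.58149324  0.31933584 -0.74825813]
 [-0.64013398 -0.38803225 -0.66306822]] [ 0.35012549 -0.27518209  1.35791077]
{'t': 0.1, 'q': array([ 1.08458962e+00,  1.31077518e-01,  1.48917582e+00, -1.68708944e-05,
        1.52300458e+00, -8.54093775e-02]), 'dq': array([ 0.00066802, -0.00012845, -0.00142658, -0.00040261, -0.00133596,
       -0.00033614]), 'joint_torque': array([ 1.28582520e-03, -5.61339641e+01, -4.93096805e+01,  7.71387597e-02,
        2.91781680e-02, -3.58003444e-05]), 'tool_pos': array([0.23385573, 0.55202674, 0.23969419]), 'orientation': array([-6.25273840e-01, -3.07827591e+00,  2.51678398e-03]), 'force': array([ 0.04590553, -0.02396267, -0.68263734]), 'wrist_torque': array([0.00512364, 0.0308388 , 0.02658928]), 'gripper_force': 0.0, 'opening': 0.09287033289381054}
```

View pics/top0.png

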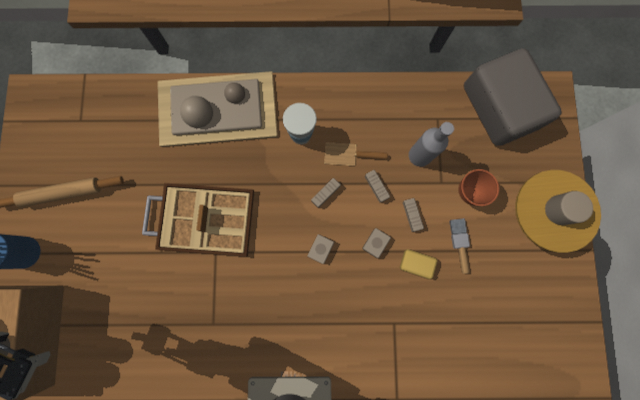

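View pics/scene0.png

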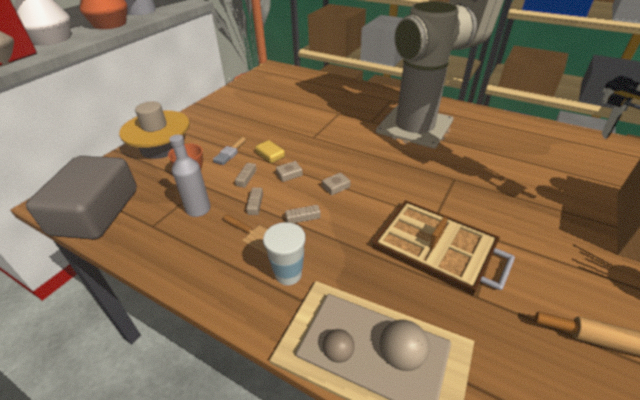

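The top view shows the case at px (208,220) with its handle at the left. The block bays are on the handle side, so the insert is the wrong way round. All five clay pieces are there: bars at (327,193), (377,186) and (414,215), blocks at (321,249) and (377,243).

```bash
cat > h.py <<'E'
from plant import robot, workorder, read_camera
import cv2, numpy as np
from scipy.spatial.transform import Rotation as Ro
def cast(c,uv,z):
    uv=np.atleast_2d(np.asarray(uv,float)); R=np.array(c["R"]);t=np.array(c["t"])
    d=np.c_[(uv[:,0]-c["cx"])/c["fx"],(uv[:,1]-c["cy"])/c["fy"],np.ones(len(uv))]@R
    o=-R.T@t
    return o+d*((z-o[2])/d[:,2])[:,None]
def proj(c,X):
    p=np.atleast_2d(X)@np.array(c["R"]).T+np.array(c["t"]); return np.c_[c["fx"]*p[:,0]/p[:,2]+c["cx"],c["fy"]*p[:,1]/p[:,2]+c["cy"]]
def rect(c,mask,z,amin,amax):
    "minAreaRect of mask blobs, in world on plane z: (xy, long, short, angle of long side)"
    out=[]
    for k in cv2.findContours(mask,cv2.RETR_EXTERNAL,cv2.CHAIN_APPROX_NONE)[0]:
        W=cast(c,k[:,0],z)[:,:2].astype(np.float32)
        (x,y),(w,h),_=r=cv2.minAreaRect(W*1000)
        if amin<cv2.contourArea(W*1000)<amax:
            b=cv2.boxPoints(r); e=[b[1]-b[0],b[2]-b[1]]; e=max(e,key=np.linalg.norm)
            out.append((round(x),round(y),round(max(w,h)),round(min(w,h)),round(np.degrees(np.arctan2(e[1],e[0]))%180,1),tuple(k[:,0].mean(0).round())))
    return out
def go(x,y,z,closedeg=None):
    "needed shift in the tool's axes now, then turn (closing line along closedeg, world)"
    s=robot.read_state();R=Ro.from_rotvec(s["orientation"]).as_matrix()
    d=R.T@(np.array([x,y,z])-s["tool_pos"]); print("t",round(s["t"],1),"pos",s["tool_pos"].round(4),"shift",d.round(4),end=" ")
    ya=np.degrees(np.arctan2(R[1,1],R[0,1])); print("closing dir deg",ya.round(2),"q6",s["q"][5].round(3),"tilt",R[:,2].round(4),end=" ")
    if closedeg is not None:
        a=-np.radians((closedeg-ya+180)%360-180); print("turn",a.round(4),"or",(a-np.sign(a)*np.pi).round(4),end="")
    print()
E
python3 - <<'E'
from h import *
c=read_camera("top");im=c["image"]
hsv=cv2.cvtColor(im,cv2.COLOR_RGB2HSV)
for p in [(327,193),(377,186),(414,215),(321,240),(377,235),(345,220),(205,195),(161,220)]: print(p,im[p[1],p[0]],hsv[p[1],p[0]])
m=((hsv[...,1]<95)&(hsv[...,2]>75)).astype(np.uint8)*255
for r in rect(c,m,.026,800,8000): print(r)
dark=(hsv[...,2]<70).astype(np.uint8)*255
print([r for r in rect(c,dark,.022,20000,80000)])
print("corners",cast(c,[(164,186),(254,187),(250,255),(159,251)],.022).round(3), "handle",cast(c,[(152,216)],.01).round(3))
print("things",cast(c,[(420,163),(480,188),(300,135)],0).round(3))
cv2.imwrite("pics/a.png",cv2.resize(im[170:270,140:440,::-1],(800,267),interpolation=cv2.INTER_CUBIC))
go(.45,.27,.3,90)
E
```

```text
(327, 193) [142 128 113] [ 16  52 142]
(377, 186) [140 128 112] [ 17  51 140]
(414, 215) [141 128 112] [ 17  52 141]
(321, 240) [145 132 116] [ 17  51 145]
(377, 235) [141 129 113] [ 17  51 141]
(345, 220) [132  96  62] [ 15 135 132]
(205, 195) [171 149 109] [ 19  92 171]
(161, 220) [71 48 32] [ 12 140  71]
(445, -86, 68, 51, np.float32(153.3), (np.float64(320.0), np.float64(249.0)))
(460, -239, 70, 52, np.float32(147.0), (np.float64(376.0), np.float64(243.0)))
(485, -467, 81, 48, np.float32(5.5), (np.float64(459.0), np.float64(233.0)))
(502, 252, 106, 33, np.float32(172.6), (np.float64(195.0), np.float64(232.0)))
(515, 174, 108, 86, np.float32(85.8), (np.float64(222.0), np.float64(220.0)))
(537, -343, 91, 36, np.float32(14.7), (np.float64(413.0), np.float64(215.0)))
(540, 379, 112, 44, np.float32(175.5), (np.float64(149.0), np.float64(215.0)))
(591, 246, 50, 40, np.float32(15.3), (np.float64(200.0), np.float64(197.0)))
(535, 332, 161, 39, np.float32(179.0), (np.float64(169.0), np.float64(217.0)))
(602, -102, 90, 30, np.float32(134.9), (np.float64(326.0), np.float64(192.0)))
(620, -246, 91, 36, np.float32(28.8), (np.float64(377.0), np.float64(186.0)))
(745, -404, 167, 68, np.float32(138.1), (np.float64(431.0), np.float64(141.0)))
(815, -25, 106, 99, np.float32(133.6), (np.float64(298.0), np.float64(123.0)))
(1183, -882, 361, 17, np.float32(89.7), (np.float64(580.0), np.float64(2.0)))
(1186, 775, 209, 27, np.float32(89.7), (np.float64(34.0), np.float64(4.0)))
[(220, 618, 292, 285, np.float32(7.0), (np.float64(42.0), np.float64(334.0)))]
corners [[0.622 0.352 0.022]
 [0.618 0.099 0.022]
 [0.429 0.106 0.022]
 [0.441 0.355 0.022]] handle [[0.539 0.385 0.01 ]]
things [[ 0.691 -0.377  0.   ]
 [ 0.616 -0.546  0.   ]
 [ 0.777 -0.03   0.   ]]
t 0.1 pos [0.2339 0.5521 0.2398] shift [-0.309  -0.1755 -0.0599] closing dir deg 67.04 q6 -0.085 tilt [-7.0e-04 -1.3e-03 -1.0e+00] turn -0.4008 or 2.7408
```

View pics/a.png

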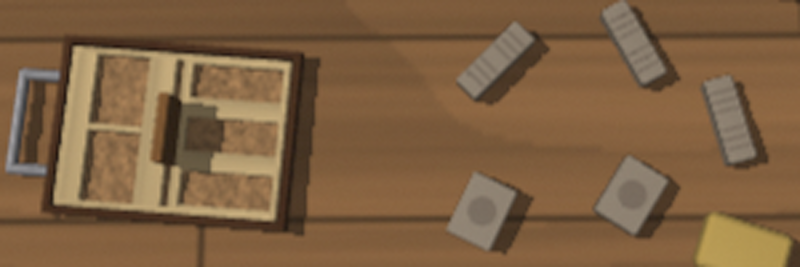

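The zoomed view confirms all five pieces, with the grip plate at crop px (165,128). Next I move over the case for a wrist view.

```bash
python3 inch.py '[[0.093,-0.04,-0.022,-0.0075,0],[0.093,-0.04,-0.022,-0.0075,0],[0.093,-0.04,-0.022,-0.0075,0],[0.093,-0.04,-0.022,-0.0075,0],[0.093,-0.04,-0.022,-0.0075,0],[0.093,-0.04,-0.022,-0.0075,0],[0.093,-0.04,-0.022,-0.0075,0],[0.093,-0.04,-0.022,-0.0075,0],[0.093,0,0,0,0.1],[0.093,0,0,0,-0.1],[0.093,0,0,0,-0.1],[0.093,0,0,0,-0.1],[0.093,0,0,0,-0.1],[0.093,0,0,0,-0.1],[0.093,0,0,0,0]]' 25
python3 - <<'E'
from h import *
go(.527,.228,.3,90)
c=read_camera("wrist");im=c["image"]; cv2.imwrite("pics/w1.png",im[:,:,::-1]); print(c["fx"],c["R"],c["t"], "campos",-np.array(c["R"]).T@c["t"])
E
```

```text
t: 1.65
tool_pos: [0.4599, 0.2655, 0.3003]
orientation: [0.001, -3.141, 0.0]
force: [-0.8, 0.1, -1.0]
opening: 0.0932
gripper_force: 0.0
t 1.6 pos [0.4599 0.2655 0.3003] shift [-0.0671 -0.0375  0.0003] closing dir deg 90.05 q6 -1.145 tilt [-5.e-04 -3.e-04 -1.e+00] turn 0.0008 or -3.1408
323.43849305549804 [[-6.20844188e-04  9.99999757e-01  3.17851039e-04]
 [ 9.59714519e-01  5.06524637e-04  2.80976485e-01]
 [ 2.80976255e-01  4.79488875e-04 -9.59714600e-01]] [-0.26641553 -0.49116694  0.31930726] campos [0.38149688 0.26651115 0.44453488]
```

View pics/w1.png

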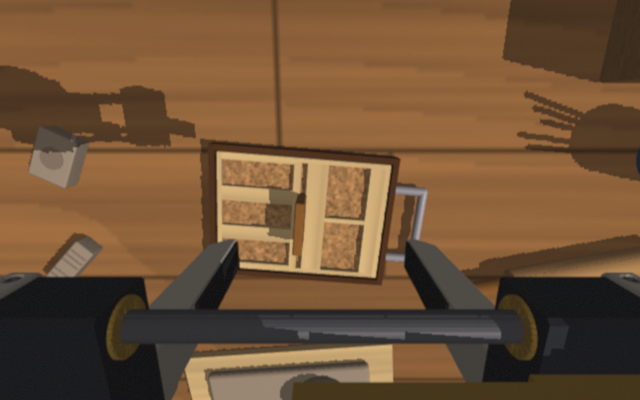

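The wrist view shows the case clearly, with the handle at right px (415,215), the grip plate at (300,225) and one corner hidden by a finger. I shift forward and measure by mask.

```bash
python3 inch.py '[[0.093,-0.04,-0.018,0,0],[0.093,-0.04,-0.02,0,0],[0.093,0,0,0,0],[0.093,0,0,0,0]]'
cat >> h.py <<'E'
def look(name,n=None):
    c=read_camera(name); im=c["image"]
    if n: cv2.imwrite(f"pics/{n}.png",im[:,:,::-1])
    return c,im,cv2.cvtColor(im,cv2.COLOR_RGB2HSV)
E
python3 - <<'E'
from h import *
c,im,hsv=look("wrist","w2")
go(.527,.228,.3,90)
m=((hsv[...,2]>130)&(hsv[...,1]<125)).astype(np.uint8)*255
m=cv2.morphologyEx(m,cv2.MORPH_CLOSE,np.ones((3,3)))
for r in rect(c,m,.020,8000,80000): print("insert",r)
cv2.imwrite("pics/b.png",np.hstack([im[:300,150:500,::-1],cv2.cvtColor(m,cv2.COLOR_GRAY2BGR)[:300,150:500]]))
E
```

```text
t: 2.1
tool_pos: [0.5403, 0.2269, 0.2998]
orientation: [-0.007, -3.14, 0.0]
force: [0.4, 0.3, 0.8]
opening: 0.0931
gripper_force: 0.0
t 2.1 pos [0.5397 0.2275 0.3002] shift [0.0128 0.0005 0.0002] closing dir deg 89.81 q6 -1.256 tilt [-0.0011  0.     -1.    ] turn -0.0033 or 3.1383
insert (870, 137, 180, 109, np.float32(89.7), (np.float64(255.0), np.float64(368.0)))
insert (527, 237, 230, 167, np.float32(85.4), (np.float64(328.0), np.float64(155.0)))
```

View pics/b.png

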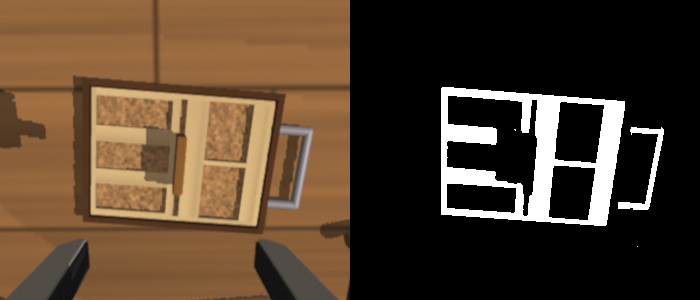

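The mask gives the insert at centre (527,237), size 230x167 and axis 85.4°. Next I check the plate centre and the rim in the same pose.

```bash
python3 - <<'E'
from h import *
c,im,hsv=look("wrist")
for p in [(285,90),(330,83),(230,150),(228,180),(432,110),(331,165),(331,150)]: print(p,im[p[1],p[0]],hsv[p[1],p[0]])
# rim outer edges: profile along insert axes through the case, at z=.022
a=np.radians(85.4); ex=np.array([np.cos(a),np.sin(a)]); ey=np.array([-ex[1],ex[0]]); C=np.array([.527,.237])
def prof(o,d,s):
    P=o+np.outer(s,d); uv=proj(c,np.c_[P,np.full(len(s),.022)]).astype(np.float32)
    return cv2.remap(hsv[...,2],uv[:,0].reshape(-1,1),uv[:,1].reshape(-1,1),cv2.INTER_LINEAR).ravel().astype(float)
s=np.arange(-.14,.1401,.0005); w=np.arange(-.11,.1101,.0005)
for nm,d,ax,offs,l in (("x",ex,ey,np.arange(-.06,.061,.004),s),("y",ey,ex,np.arange(-.09,.091,.004),w)):
    p=np.median([prof(C+o*ax,d,l) for o in offs],0)
    for side in (-1,1):
        k=(l*side>(.105 if d is ex else .075)); print(nm,side,[(int(round(x*1000)),int(v)) for x,v in zip(l[k][::4],p[k][::4])])
m=((hsv[...,0]<16)&(hsv[...,1]>170)&(hsv[...,2]>85)).astype(np.uint8)*255
m[:, :322]=0;m[:,340:]=0;m[:130]=0;m[200:]=0
for r in rect(c,m,.068,100,5000): print("plate",r)
E
```

```text
(285, 90) [147 120  83] [ 17 111 147]
(330, 83) [143  99  61] [ 14 146 143]
(230, 150) [80 57 37] [ 14 137  80]
(228, 180) [83 58 36] [ 14 144  83]
(432, 110) [112  74  43] [ 13 157 112]
(331, 165) [139  92  46] [ 15 171 139]
(331, 150) [137  90  45] [ 15 171 137]
x -1 [(-140, 145), (-138, 139), (-136, 99), (-134, 82), (-132, 82), (-130, 83), (-128, 83), (-126, 82), (-124, 81), (-122, 81), (-120, 82), (-118, 74), (-116, 63), (-114, 159), (-112, 215), (-110, 212), (-108, 182), (-106, 161)]
x 1 [(105, 201), (107, 202), (109, 212), (111, 217), (113, 212), (115, 138), (117, 53), (119, 79), (121, 85), (123, 85), (125, 102), (127, 141), (129, 149), (131, 148), (133, 148), (135, 148), (137, 140), (139, 101)]
y -1 [(-110, 132), (-108, 132), (-106, 133), (-104, 133), (-102, 134), (-100, 125), (-98, 121), (-96, 116), (-94, 98), (-92, 82), (-90, 82), (-88, 78), (-86, 57), (-84, 81), (-82, 168), (-80, 212), (-78, 215), (-76, 211)]
y 1 [(75, 201), (77, 212), (79, 215), (81, 212), (83, 149), (85, 75), (87, 82), (89, 83), (91, 82), (93, 98), (95, 131), (97, 143), (99, 147), (101, 150), (103, 151), (105, 152), (107, 153), (109, 153)]
plate (530, 237, 60, 9, np.float32(174.3), (np.float64(329.0), np.float64(167.0)))
```

```bash
python3 inch.py '[[0.06,0.0127,0.0095,0,0],[0.06,0,0,0,0.077],[0.06,0,0,0.04,0],[0.06,0,0,0.04,0],[0.06,0,0,0.04,0],[0.06,0,0,0.04,0],[0.06,0,0,0.04,0],[0.06,0,0,0,0],[0.06,0,0,0,0],[0.06,0,0,0,0]]' 45; python3 -c "
from h import *
go(.527,.237,.059,85.4)"
```

```text
t: 3.2
tool_pos: [0.5287, 0.2382, 0.104]
orientation: [0.121, 3.135, 0.003]
force: [0.2, -0.3, 0.5]
opening: 0.0601
gripper_force: 0.0
t 3.2 pos [0.5287 0.2382 0.104 ] shift [ 0.0018 -0.0015  0.045 ] closing dir deg 85.57 q6 -1.159 tilt [ 0.0042  0.0016 -1.    ] turn 0.003 or -3.1386
```

```bash
python3 inch.py '[[0.06,0.0018,-0.0015,0.02,0.003],[0.06,0,0,0.025,0],[0.06,0,0,0,0],[0.06,0,0,0,0],[0.06,0,0,0,0]]' 45; python3 -c "
from h import *
go(.527,.237,.059,85.4)"
```

```text
t: 3.7
tool_pos: [0.5271, 0.2363, 0.0583]
orientation: [0.127, 3.136, 0.002]
force: [-0.1, -0.1, -0.4]
opening: 0.0603
gripper_force: 0.0
t 3.7 pos [0.5271 0.2363 0.0583] shift [ 0.0001  0.0007 -0.0007] closing dir deg 85.37 q6 -1.157 tilt [ 0.0035  0.0013 -1.    ] turn -0.0005 or 3.1411
```

```bash
python3 inch.py '[[0.0,0,0.0007,0,0],[0.0,0,0,0,0],[0.0,0,0,0,0],[0.0,0,0,0,0],[0.0,0,0,0,0],[0.0,0,0,0,0],[0.0,0,0,-0.01,0],[0.0,0,0,-0.02,0],[0.0,0,0,-0.025,0],[0.0,0,0,-0.025,0],[0,0,0,0,0],[0,0,0,0,0]]' 50; python3 -c "
from h import *
go(.527,.237,.139,265.4)
look('scene','s1')"
```

```text
t: 4.9
tool_pos: [0.5255, 0.2363, 0.1355]
orientation: [0.127, 3.139, 0.0]
force: [-0.1, -0.3, -5.5]
opening: 0.0115
gripper_force: 50.0
t 4.9 pos [0.5255 0.2363 0.1355] shift [-0.0014  0.0008 -0.0035] closing dir deg 85.37 q6 -1.156 tilt [ 5.e-04  1.e-04 -1.e+00] turn 3.1411 or -0.0005
```

View pics/s1.png

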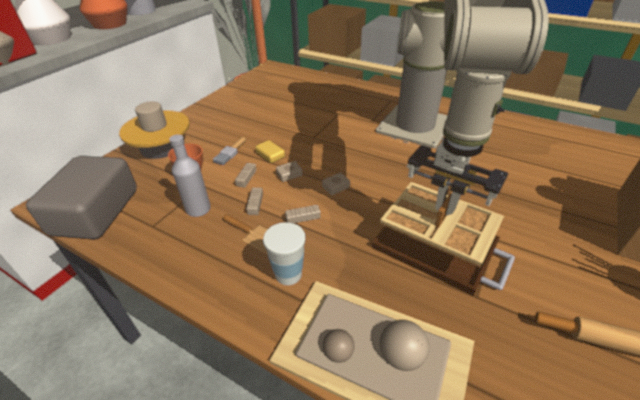

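The insert is lifted clear and level. I turn it half round, in the direction the joint range allows.

```bash
python3 inch.py '[[0,0,0,0,0.14],[0,0,0,0,0.14],[0,0,0,0,0.14],[0,0,0,0,0.14],[0,0,0,0,0.14],[0,0,0,0,0.14],[0,0,0,0,0.14],[0,0,0,0,0.14],[0,0,0,0,0.14],[0,0,0,0,0.14],[0,0,0,0,0.14],[0,0,0,0,0.14],[0,0,0,0,0.14],[0,0,0,0,0.14],[0,0,0,0,0.14],[0,0,0,0,0.14],[0,0,0,0,0.14],[0,0,0,0,0.14],[0,0,0,0,0],[0,0,0,0,0]]'; python3 -c "
from h import *
go(.527,.237,.139,265.4)"
```

```text
t: 6.95
tool_pos: [0.5245, 0.236, 0.1339]
orientation: [3.025, 0.846, -0.004]
force: [0.1, 0.1, -4.1]
opening: 0.0116
gripper_force: 50.0
t 7.0 pos [0.5245 0.236  0.1339] shift [ 0.0027  0.0005 -0.0051] closing dir deg -58.77 q6 1.359 tilt [-2.6e-03 -9.0e-04 -1.0e+00] turn 0.6254 or -2.5162
```

```bash
python3 inch.py '[[0,0,0,0,0.125],[0,0,0,0,0.125],[0,0,0,0,0.125],[0,0,0,0,0.125],[0,0,0,0,0.125],[0,0,0,0,0],[0,0,0,0,0],[0,0,0,0,0]]'; python3 -c "
from h import *
go(.527,.237,.139,265.4)"
```

```text
t: 7.75
tool_pos: [0.5253, 0.2363, 0.1354]
orientation: [3.139, -0.126, -0.001]
force: [0.3, 0.1, -4.1]
opening: 0.0113
gripper_force: 50.0
t 7.8 pos [0.5253 0.2363 0.1354] shift [ 0.0016 -0.0008 -0.0036] closing dir deg -94.59 q6 1.985 tilt [-4.e-04 -1.e-04 -1.e+00] turn 0.0001 or -3.1415
```

```bash
python3 inch.py '[[0,0.0016,-0.0008,0.0,0],[0,0,0,0.02,0],[0,0,0,0.02,0],[0,0,0,0.013,0],[0,0,0,0,0],[0,0,0,0,0],[0,0,0,0,0]]'; python3 -c "
from h import *
go(.5275,.237,.058,265.4)"
```

```text
t: 8.45
tool_pos: [0.5281, 0.2373, 0.084]
orientation: [-3.138, 0.132, -0.003]
force: [-0.3, 0.0, -5.0]
opening: 0.0122
gripper_force: 5.0
t 8.4 pos [0.5281 0.2373 0.084 ] shift [-0.0006  0.0004  0.026 ] closing dir deg -94.81 q6 1.989 tilt [ 1.9e-03  7.0e-04 -1.0e+00] turn -0.0036 or 3.138
```

The grip has slackened to 5 N while the wrist still carries 5 N, so I hold and look.

```bash
python3 inch.py '[[0,0,0,0,-0.003],[0,0,0,0,0],[0,0,0,0,0],[0,0,0,0,0]]' 50; python3 -c "
from h import *
go(.5275,.237,.058,265.4)
c,im,h=look('scene');c2,im2,h=look('wrist')
cv2.imwrite('pics/s2.png',np.hstack([cv2.resize(im[170:300,360:520],(400,325)),im2[60:385,100:500]])[:,:,::-1])"
```

```text
t: 8.85
tool_pos: [0.5272, 0.237, 0.0829]
orientation: [-3.139, 0.127, -0.001]
force: [-0.1, -0.0, -4.5]
opening: 0.0114
gripper_force: 50.0
t 8.8 pos [0.5272 0.237  0.0829] shift [0.0003 0.     0.0249] closing dir deg -94.65 q6 1.986 tilt [ 3.e-04  1.e-04 -1.e+00] turn -0.0009 or 3.1407
```

View pics/s2.png

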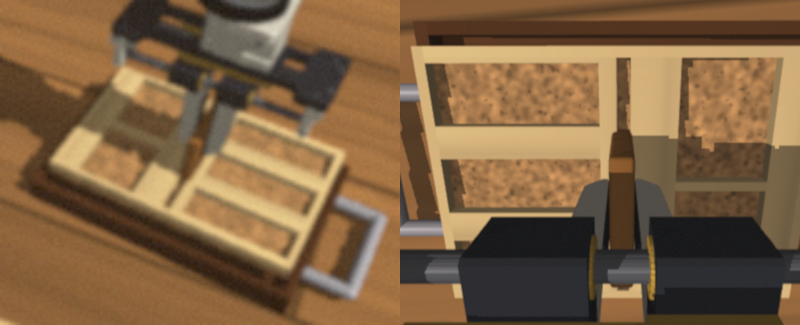

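The insert is still held and level, with the bar bays now at the handle end. I lower it gently.

```bash
python3 inch.py '[[0,0.0003,0,0.006,0],[0,0,0,0.006,0],[0,0,0,0.004,0],[0,0,0,0,0],[0,0,0,0,0]]'; python3 -c "
from h import *
go(.527,.237,.058,265.4); print(robot.read_state()['wrist_torque'].round(2))"
```

```text
t: 9.45
tool_pos: [0.5296, 0.2372, 0.068]
orientation: [-3.138, 0.128, -0.007]
force: [5.7, -0.8, 2.6]
opening: 0.0118
gripper_force: 50.0
t 9.4 pos [0.5296 0.2372 0.068 ] shift [-0.0026  0.0005  0.01  ] closing dir deg -94.67 q6 1.986 tilt [ 4.4e-03  9.0e-04 -1.0e+00] turn -0.0011 or 3.1405
[-0.17 -0.34  0.07]
```

```bash
python3 inch.py '[[0,0.002,0,0,0],[0,0,0,0,0],[0,0,0,0.004,0],[0,0,0,0,0],[0,0,0,0,0]]'; python3 -c "
from h import *
go(.527,.237,.058,265.4); print(robot.read_state()['wrist_torque'].round(2))"
```

```text
t: 9.95
tool_pos: [0.5304, 0.2372, 0.0668]
orientation: [-3.139, 0.127, -0.003]
force: [-13.3, -5.6, 33.0]
opening: 0.0115
gripper_force: 50.0
t 9.9 pos [0.5304 0.2372 0.0668] shift [-0.0034  0.0005  0.0088] closing dir deg -94.64 q6 1.984 tilt [ 1.8e-03  4.0e-04 -1.0e+00] turn -0.0006 or 3.141
[-0.96  2.77 -0.02]
```

```bash
python3 inch.py '[[0,-0.001,0,-0.003,0],[0,0,0,0,0],[0,0,0,0,0]]'; python3 -c "
from h import *
go(.527,.237,.058,265.4); print(robot.read_state()['wrist_torque'].round(2))
c,im,h=look('scene');c2,im2,h=look('wrist')
cv2.imwrite('pics/s3.png',np.hstack([cv2.resize(im[190:300,360:520],(400,325)),im2[40:365,120:520]])[:,:,::-1])"
```

```text
t: 10.25
tool_pos: [0.5292, 0.2371, 0.0669]
orientation: [-3.139, 0.127, -0.002]
force: [-1.3, -1.0, 12.7]
opening: 0.0116
gripper_force: 50.0
t 10.2 pos [0.5292 0.2371 0.0669] shift [-0.0022  0.0003  0.0089] closing dir deg -94.65 q6 1.985 tilt [ 1.6e-03  4.0e-04 -1.0e+00] turn -0.0008 or 3.1408
[-0.24  0.76  0.03]
```

View pics/s3.png

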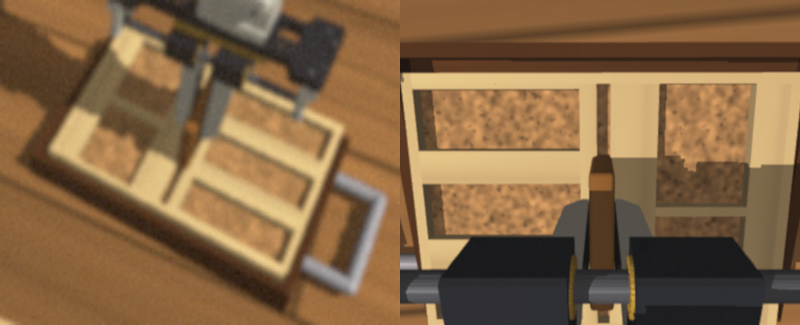

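```bash
python3 - <<'E'
from h import *
c,im,hsv=look("wrist")
m=((hsv[...,2]>130)&(hsv[...,1]<125)).astype(np.uint8)*255
cs=cv2.findContours(m[:200],cv2.RETR_EXTERNAL,cv2.CHAIN_APPROX_NONE)[0]; k=max(cs,key=cv2.contourArea)[:,0]
l=k[np.argmin(k@[1,1])]; r=k[np.argmax(k@[1,-1])]; print("corners",l,r)
for z in (.020,.024,.028,.032):
    P=cast(c,[l,r],z); print(z,P[:,:2].round(4).tolist(),np.linalg.norm(P[1]-P[0]).round(4))
cv2.imwrite("pics/m.png",m)
E
```

```text
corners [123 113] [523 112]
0.02 [[0.6139, 0.3449], [0.596, 0.1179]] 0.2277
0.024 [[0.6138, 0.3425], [0.5962, 0.1202]] 0.223
0.028 [[0.6137, 0.3402], [0.5965, 0.1226]] 0.2182
0.032 [[0.6135, 0.3378], [0.5967, 0.125]] 0.2135
```

The visible lip is at z≈0.019, so it looks home, having slipped about 8 mm in the grip when it slackened. I release and check.

```bash
python3 inch.py '[[0.05,0,0,0,0],[0.06,0,0,0,0],[0.06,0,0,0,0],[0.06,0,0,-0.03,0],[0.093,0,0,-0.05,0],[0.093,0,0,-0.05,0],[0.093,0,0,-0.05,0],[0.093,0,0,-0.05,0],[0.093,0,0,0,0],[0.093,0,0,0,0]]'; python3 - <<'E'
from h import *
c,im,hsv=look("wrist"); go(.527,.237,.3,265.4)
m=((hsv[...,2]>130)&(hsv[...,1]<125)).astype(np.uint8)*255
m=cv2.morphologyEx(m,cv2.MORPH_CLOSE,np.ones((3,3)))
for r in rect(c,m,.020,8000,80000): print("insert",r)
cv2.imwrite("pics/w4.png",im[:,:,::-1])
E
```

```text
t: 11.4
tool_pos: [0.5291, 0.2372, 0.2971]
orientation: [-3.138, 0.127, -0.004]
force: [0.0, -0.5, -1.4]
opening: 0.0874
gripper_force: 0.0
t 11.4 pos [0.5283 0.2369 0.2949] shift [-0.0013  0.     -0.0051] closing dir deg -94.65 q6 1.985 tilt [-6.e-04 -2.e-04 -1.e+00] turn -0.0008 or 3.1407
insert (520, 240, 240, 173, np.float32(85.4), (np.float64(322.0), np.float64(173.0)))
```

View pics/w4.png

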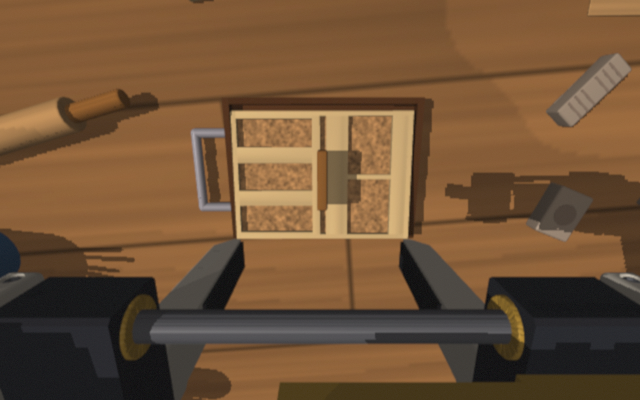

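The picture shows the insert bigger than expected (240 mm at lip height). It lies on the rim about 16 mm too high, with its lower edge (px row 238) covering the rim on the robot side, so it needs regripping and shifting.

```bash
python3 - <<'E'
from h import *
c,im,hsv=look("wrist"); go(.527,.237,.3,265.4)
m=((hsv[...,2]>130)&(hsv[...,1]<125)).astype(np.uint8)*255
m=cv2.morphologyEx(m,cv2.MORPH_CLOSE,np.ones((3,3)))
k=max(cv2.findContours(m,cv2.RETR_EXTERNAL,cv2.CHAIN_APPROX_NONE)[0],key=lambda k:cv2.contourArea(k) if k[:,0,1].max()<260 else 0)
for z in (.02,.03,.036):
    for r in rect(c,m,z,8000,80000): print(z,r)
q=cv2.approxPolyDP(cv2.convexHull(k),5,True)[:,0]; print(q.tolist())
if len(q)==4:
  for z in (.02,.036):
    P=cast(c,q,z)[:,:2]; print(z,P.round(4).tolist(),np.linalg.norm(P-np.roll(P,-1,0),axis=1).round(4))
E
```

```text
t 11.5 pos [0.5277 0.2367 0.2936] shift [-0.0008 -0.0003 -0.0064] closing dir deg -94.66 q6 1.985 tilt [-2.7e-03 -9.0e-04 -1.0e+00] turn -0.001 or 3.1406
0.02 (519, 239, 240, 173, np.float32(85.3), (np.float64(322.0), np.float64(172.0)))
0.03 (521, 239, 234, 169, np.float32(85.3), (np.float64(322.0), np.float64(172.0)))
0.036 (522, 239, 231, 166, np.float32(85.3), (np.float64(322.0), np.float64(172.0)))
[[413, 109], [407, 238], [236, 238], [232, 109]]
0.02 [[0.5956, 0.1183], [0.4229, 0.1269], [0.4422, 0.3647], [0.6139, 0.3427]] [0.173  0.2387 0.1731 0.2252]
0.036 [[0.5961, 0.1226], [0.4299, 0.1309], [0.4485, 0.3596], [0.6137, 0.3385]] [0.1664 0.2295 0.1665 0.2166]
```

The robot-side edge lies on the rim while the far edge is home, so the insert is tilted about y. It sits about 5 mm too far towards the robot. I regrip, raise, shift +x and lower.

```bash
python3 inch.py '[[0.06,-0.003,-0.001,0.04,0],[0.06,0,0,0.045,0],[0.06,0,0,0.045,0],[0.06,0,0,0.045,0],[0.06,0,0,0.04,0],[0.06,0,0,0,0],[0.06,0,0,0,0],[0.06,0,0,0,0]]' 50; python3 -c "
from h import *
go(.523,.238,.060,265.4)"
```

```text
t: 12.3
tool_pos: [0.5268, 0.2386, 0.0828]
orientation: [-3.138, 0.127, -0.004]
force: [0.3, -0.6, 0.4]
opening: 0.0601
gripper_force: 0.0
t 12.3 pos [0.5268 0.2386 0.0828] shift [-0.0038  0.001   0.0228] closing dir deg -94.65 q6 1.989 tilt [ 2.6e-03  9.0e-04 -1.0e+00] turn -0.0009 or 3.1407
```

```bash
python3 inch.py '[[0.06,-0.003,0.0,0.0225,0],[0.06,0,0,0,0],[0.06,0,0,0,0],[0,0,0,0,0],[0,0,0,0,0],[0,0,0,0,0],[0,0,0,0,0],[0,0,0,-0.01,0],[0,0,0,-0.01,0],[0,0.005,0,0,0],[0,0,0,0,0],[0,0,0,0,0]]' 50; python3 -c "
from h import *
go(.528,.2375,.060,265.4);print(robot.read_state()['wrist_torque'].round(2))
look('scene','s4')
c,im,hsv=look('wrist')
c1,i1,_=look('scene')
cv2.imwrite('pics/s5.png',np.hstack([cv2.resize(i1[180:290,370:530],(400,275)),cv2.resize(im,(400,275))])[:,:,::-1])"
```

```text
t: 13.5
tool_pos: [0.5281, 0.2382, 0.0808]
orientation: [-3.139, 0.127, -0.001]
force: [-9.1, -1.9, 16.8]
opening: 0.0115
gripper_force: 50.0
t 13.5 pos [0.5281 0.2382 0.0808] shift [-0.0001  0.0007  0.0208] closing dir deg -94.65 q6 1.987 tilt [ 8.e-04  3.e-04 -1.e+00] turn -0.0008 or 3.1408
[-0.55  1.72  0.03]
```

View pics/s5.png

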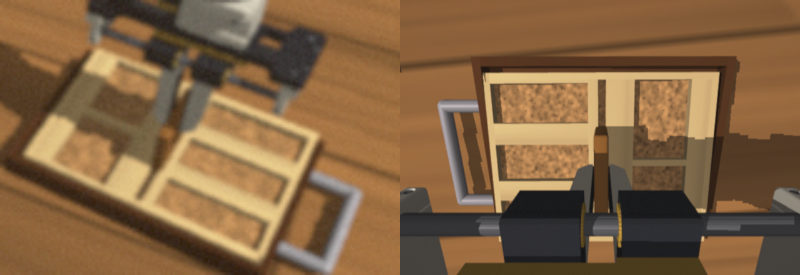

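```bash
python3 inch.py '[[0,-0.003,0,-0.01,0],[0,0,0,-0.02,0],[0,0,0,-0.01,0],[0,0,0,0,0],[0,0,0,0,0],[0,0,0,0,0]]'; cat > m.py <<'E'
from h import *
# edges of the insert in the wrist image: the far (+x) lip corners and the two short-end edges
go(.527,.2375,.060,265.4);s=robot.read_state();print(s['force'].round(1),s['wrist_torque'].round(2),s['opening'])
c,im,hsv=look('wrist')
m=((hsv[...,2]>130)&(hsv[...,1]<125)).astype(np.uint8)*255
m=cv2.morphologyEx(m,cv2.MORPH_CLOSE,np.ones((3,3)))
cv2.imwrite('pics/mm.png',np.vstack([im[:,:,::-1][:300],cv2.cvtColor(m,cv2.COLOR_GRAY2BGR)[:300]]))
E
python3 m.py
```

```text
t: 14.25
tool_pos: [0.5239, 0.238, 0.117]
orientation: [3.138, -0.128, -0.003]
force: [-0.4, 0.2, -4.8]
opening: 0.0114
gripper_force: 50.0
t 14.2 pos [0.5239 0.238  0.117 ] shift [0.0033 0.0002 0.0569] closing dir deg -94.66 q6 1.989 tilt [-1.7e-03 -6.0e-04 -1.0e+00] turn -0.001 or 3.1406
[-0.4  0.2 -4.8] [ 0.01  0.17 -0.02] 0.011415197457608411
```

View pics/mm.png

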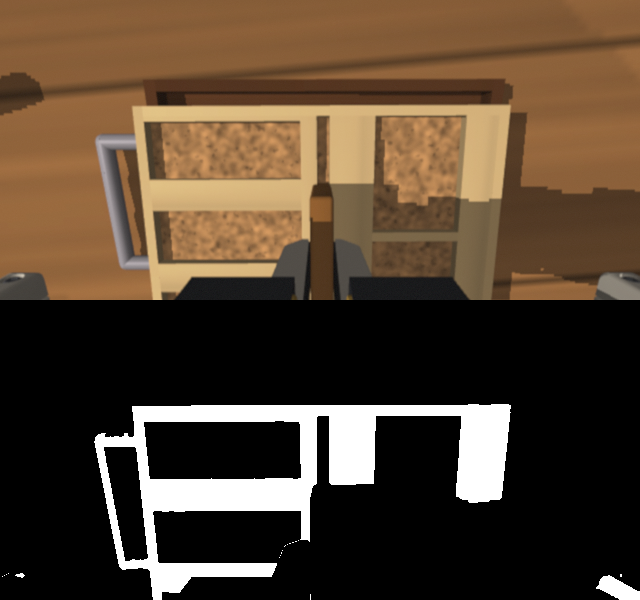

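The insert hangs about 5° nose-down towards +x, because the first grip was about 3 mm off the middle of the plate. I work out the insert-to-case offset from this view.

```bash
python3 - <<'E'
from h import *
c,im,hsv=look('wrist'); V=hsv[...,2].astype(int)
print("cx,cy",c["cx"],c["cy"], -np.array(c["R"]).T@c["t"])
for col in (200,320,440): print(col,[(r,V[r,col]) for r in range(70,112,2)])
for row in (86,92): print(row,[(x,V[row,x]) for x in range(138,156,2)],[(x,V[row,x]) for x in range(484,520,2)])
far=cast(c,[(150,81),(320,81),(500,81)],.022); lip=cast(c,[(134,107),(322,106),(510,105)],.055)
print(far.round(4),lip.round(4)); print(cast(c,[(146,86),(505,86)],.022).round(4))
E
```

```text
cx,cy 321.4082330783316 202.96794701404158 [0.60247475 0.23272136 0.26091243]
200 [(70, np.int64(134)), (72, np.int64(126)), (74, np.int64(114)), (76, np.int64(103)), (78, np.int64(91)), (80, np.int64(83)), (82, np.int64(84)), (84, np.int64(84)), (86, np.int64(84)), (88, np.int64(84)), (90, np.int64(80)), (92, np.int64(48)), (94, np.int64(78)), (96, np.int64(94)), (98, np.int64(94)), (100, np.int64(90)), (102, np.int64(91)), (104, np.int64(99)), (106, np.int64(200)), (108, np.int64(225)), (110, np.int64(224))]
320 [(70, np.int64(101)), (72, np.int64(115)), (74, np.int64(129)), (76, np.int64(143)), (78, np.int64(132)), (80, np.int64(89)), (82, np.int64(85)), (84, np.int64(85)), (86, np.int64(84)), (88, np.int64(83)), (90, np.int64(76)), (92, np.int64(49)), (94, np.int64(74)), (96, np.int64(89)), (98, np.int64(87)), (100, np.int64(87)), (102, np.int64(88)), (104, np.int64(102)), (106, np.int64(203)), (108, np.int64(219)), (110, np.int64(218))]
440 [(70, np.int64(145)), (72, np.int64(143)), (74, np.int64(142)), (76, np.int64(143)), (78, np.int64(122)), (80, np.int64(86)), (82, np.int64(
[... 947 characters left out ...]
4, np.int64(121)), (146, np.int64(90)), (148, np.int64(90)), (150, np.int64(90)), (152, np.int64(91)), (154, np.int64(90))] [(484, np.int64(34)), (486, np.int64(37)), (488, np.int64(42)), (490, np.int64(50)), (492, np.int64(76)), (494, np.int64(84)), (496, np.int64(84)), (498, np.int64(84)), (500, np.int64(83)), (502, np.int64(84)), (504, np.int64(81)), (506, np.int64(80)), (508, np.int64(80)), (510, np.int64(78)), (512, np.int64(99)), (514, np.int64(140)), (516, np.int64(140)), (518, np.int64(139))]
[[0.6293 0.3496 0.022 ]
 [0.6198 0.2322 0.022 ]
 [0.6096 0.1079 0.022 ]] [[0.6118 0.3466 0.055 ]
 [0.603  0.2323 0.055 ]
 [0.5943 0.118  0.055 ]]
[[0.6263 0.3531 0.022 ]
 [0.606  0.1042 0.022 ]]
```

```bash
python3 inch.py '[[0,0.0075,0.0019,0,0],[0,0,0,0,0],[0,0,0,0.015,0],[0,0,0,0.01,0],[0,0,0,0.006,0],[0,0,0,0,0],[0,0,0,0,0]]'; python3 -c "
from h import *
go(.5312,.236,.083,265.4);s=robot.read_state();print(s['force'].round(1),s['wrist_torque'].round(2))"
```

```text
t: 15.05
tool_pos: [0.5315, 0.2357, 0.0867]
orientation: [3.139, -0.127, -0.001]
force: [-0.1, -0.0, -4.2]
opening: 0.0114
gripper_force: 50.0
t 15.1 pos [0.5315 0.2357 0.0867] shift [-0.0004 -0.0003  0.0037] closing dir deg -94.65 q6 1.981 tilt [-8.e-04 -2.e-04 -1.e+00] turn -0.0009 or 3.1407
[-0.1 -0.  -4.2] [ 0.02  0.2  -0.  ]
```

```bash
python3 inch.py '[[0,0,0,0.004,0],[0,0,0,0,0],[0,0,0,0,0],[0.03,0,0,0,0],[0.05,0,0,0,0],[0.06,0,0,0,0],[0.06,0,0,-0.05,0],[0.06,0,0,-0.05,0],[0.093,0,0,-0.05,0],[0.093,0,0,-0.05,0],[0.093,0.01,0,0,0],[0.093,0,0,0,0],[0.093,0,0,0,0]]' 50; cat > m2.py <<'E'
from h import *
c,im,hsv=look("wrist"); go(.527,.237,.3,265.4)
m=((hsv[...,2]>130)&(hsv[...,1]<125)).astype(np.uint8)*255
m=cv2.morphologyEx(m,cv2.MORPH_CLOSE,np.ones((3,3)))
k=max(cv2.findContours(m,cv2.RETR_EXTERNAL,cv2.CHAIN_APPROX_NONE)[0],key=lambda k:cv2.contourArea(k) if k[:,0,1].max()<260 else 0)
for r in rect(c,m,.02,8000,80000): print(r)
q=cv2.approxPolyDP(cv2.convexHull(k),5,True)[:,0]; print(q.tolist())
P=cast(c,q,.02)[:,:2]; print(P.round(4).tolist(),np.linalg.norm(P-np.roll(P,-1,0),axis=1).round(4))
E
python3 m2.py
```

```text
t: 16.35
tool_pos: [0.5413, 0.2347, 0.2818]
orientation: [3.138, -0.128, -0.003]
force: [-0.6, -0.2, -1.0]
opening: 0.0872
gripper_force: 0.0
t 16.4 pos [0.5409 0.2347 0.2811] shift [-0.0141 -0.0012 -0.0189] closing dir deg -94.66 q6 1.974 tilt [-0.0031 -0.001  -1.    ] turn -0.001 or 3.1406
(528, 237, 231, 166, np.float32(85.3), (np.float64(321.0), np.float64(176.0)))
[[415, 115], [402, 241], [237, 238], [227, 116]]
[[0.6015, 0.1172], [0.4374, 0.1346], [0.46, 0.357], [0.6189, 0.3443]] [0.165  0.2235 0.1594 0.2278]
```

The insert now measures 231x166 mm at lip height, centred at (528,237), so it is home. Next I measure the bays and all the clay.

```bash
cat > clay.py <<'E'
from h import *
def clay(n="top",z=.026,pr=True):
    c,im,hsv=look(n)
    m=((abs(hsv[...,0].astype(int)-16)<5)&(hsv[...,1]<80)&(hsv[...,1]>30)&(hsv[...,2]>95)).astype(np.uint8)*255
    m=cv2.morphologyEx(m,cv2.MORPH_OPEN,np.ones((2,2)))
    return [r for r in rect(c,m,z,1500,4800) if r[0]<700]
E
python3 - <<'E'
from clay import *
for r in clay(): print("top",r)
c,im,hsv=look("wrist")
m=((hsv[...,2]>130)&(hsv[...,1]<125)).astype(np.uint8)*255
k,h=cv2.findContours(m,cv2.RETR_CCOMP,cv2.CHAIN_APPROX_NONE)
for a,b in zip(k,h[0]):
    if b[3]>=0:
        W=cast(c,a[:,0],.02)[:,:2].astype(np.float32)*1000
        if cv2.contourArea(W)>300: print("hole",cv2.minAreaRect(W),a[:,0].mean(0))
d=np.array([528,237]);a=np.radians(85.3);U=np.array([[np.cos(a),np.sin(a)],[-np.sin(a),np.cos(a)]])
V=hsv[...,2]
S=hsv[...,1]
for off in (-56,0,56):
    P=np.array([d+U[0]*s+U[1]*off for s in range(-115,116,3)])/1000
    uv=proj(c,np.c_[P,np.full(len(P),.02)]).round().astype(int); print(off,"".join("#" if m[v,u] else "." for u,v in uv))
go(.45,.2,.3)
E
```

```text
top (534, -345, 90, 35, np.float32(14.7), (np.float64(414.0), np.float64(215.0)))
top (600, -104, 90, 28, np.float32(134.9), (np.float64(326.0), np.float64(193.0)))
top (642, -246, 89, 34, np.float32(28.1), (np.float64(377.0), np.float64(178.0)))
hole ((476.2715148925781, 302.5228271484375), (97.94577026367188, 36.787147521972656), 85.32196044921875) [275.01052632 222.42631579]
hole ((533.281494140625, 298.4093322753906), (97.52201843261719, 36.66899108886719), 85.32447814941406) [273.02525253 181.2020202 ]
hole ((588.5302734375, 294.33251953125), (97.10701751708984, 36.33885955810547), 85.33562469482422) [270.59047619 136.79047619]
hole ((525.0130615234375, 196.77542114257812), (96.86558532714844, 154.14968872070312), 85.3361587524414) [351.58633094 177.45323741]
-56 .#########..................#########...####...............................##
0 .########################................##................................##
56 .#########..................#########...####...............................##
t 16.5 pos [0.5408 0.2347 0.281 ] shift [-0.0877  0.0419 -0.0186] closing dir deg -94.65 q6 1.974 tilt [-0.0034 -0.0011 -1.    ]
```

Bar bay centres are about (477.4,303.0), (533.2,298.4) and (589,293.8). One bar has been knocked, from (620,-246) to (642,-246). I go to the first bar at (600,-104).

```bash
python3 -c "
from h import *
go(.600,-.104,.25,44.9)"
```

```text
t 16.5 pos [0.5408 0.2347 0.281 ] shift [0.0866 0.3327 0.0312] closing dir deg -94.65 q6 1.974 tilt [-0.0034 -0.0011 -1.    ] turn -2.4356 or 0.706
```

```bash
python3 inch.py '[[0.06,0.0108,0.0416,0,0],[0.06,0.0108,0.0416,0,0],[0.06,0.0108,0.0416,0,0],[0.06,0.0108,0.0416,0,0],[0.06,0.0108,0.0416,0,0],[0.06,0.0108,0.0416,0,0],[0.06,0.0108,0.0416,0,0],[0.06,0.0108,0.0416,0,0],[0.06,0,0,0.03,0],[0.06,0,0,0,0]]' 25;  python3 inch.py '[[0.06,0,0,0,-0.14],[0.06,0,0,0,-0.14],[0.06,0,0,0,-0.14],[0.06,0,0,0,-0.14],[0.06,0,0,0,-0.14],[0.06,0,0,0,-0.14],[0.06,0,0,0,-0.14],[0.06,0,0,0,-0.14],[0.06,0,0,0,-0.14],[0.06,0,0,0,-0.14],[0.06,0,0,0,-0.14],[0.06,0,0,0,-0.14],[0.06,0,0,0,-0.14],[0.06,0,0,0,-0.14],[0.06,0,0,0,-0.14],[0.06,0,0,0,-0.14],[0.06,0,0,0,-0.14],[0.06,0,0,0,-0.055],[0.06,0,0,0,0],[0.06,0,0,0,0]]'; python3 -c "
from clay import *
for n in ('wrist','top'):
  for r in clay(n): print(n,r)
go(.600,-.104,.037,44.9)"
```

```text
t: 17.5
tool_pos: [0.5983, -0.1044, 0.2475]
orientation: [-3.137, 0.131, 0.014]
force: [-0.5, 0.1, -1.6]
opening: 0.0604
gripper_force: 0.0
t: 19.5
tool_pos: [0.6008, -0.1029, 0.2533]
orientation: [-1.207, -2.9, -0.0]
force: [0.4, 0.1, 0.9]
opening: 0.0602
gripper_force: 0.0
wrist (428, -484, 75, 52, np.float32(51.2), (np.float64(20.0), np.float64(289.0)))
wrist (661, -229, 49, 39, np.float32(27.9), (np.float64(285.0), np.float64(279.0)))
wrist (609, -254, 95, 35, np.float32(98.7), (np.float64(239.0), np.float64(267.0)))
wrist (464, -233, 67, 59, np.float32(147.2), (np.float64(158.0), np.float64(174.0)))
wrist (603, -99, 89, 29, np.float32(134.5), (np.float64(324.0), np.float64(176.0)))
wrist (446, -82, 67, 52, np.float32(153.6), (np.float64(231.0), np.float64(65.0)))
top (452, -93, 49, 44, np.float32(63.1), (np.float64(323.0), np.float64(246.0)))
top (459, -240, 68, 53, np.float32(146.2), (np.float64(378.0), np.float64(243.0)))
top (593, -97, 70, 28, np.float32(134.9), (np.float64(323.0), np.float64(195.0)))
t 19.6 pos [ 0.6008 -0.1033  0.2532] shift [-0.     -0.0011  0.2162] closing dir deg 44.81 q6 -1.036 tilt [-3.e-04  1.e-04 -1.e+00] turn -0.0015 or 3.1401
```

```bash
python3 -c "
from h import *
go(.602,-.100,.037,44.6)"; python3 inch.py '[[0.06,0,0.003,0.04,0],[0.06,0,0,0.045,0],[0.06,0,0,0.045,0],[0.06,0,0,0.045,0],[0.06,0,0,0.025,0],[0.06,0,0,0,0],[0.06,0,0,0,0]]' 25; python3 -c "
from h import *
go(.602,-.100,.037,44.6)"
```

```text
t 19.6 pos [ 0.6008 -0.1033  0.2532] shift [0.0014 0.0032 0.2162] closing dir deg 44.81 q6 -1.036 tilt [-3.e-04  1.e-04 -1.e+00] turn 0.0037 or -3.1379
t: 20.3
tool_pos: [0.6031, -0.1016, 0.0536]
orientation: [-1.206, -2.9, 0.0]
force: [0.2, -0.4, 0.7]
opening: 0.06
gripper_force: 0.0
t 20.3 pos [ 0.6031 -0.1016  0.0536] shift [0.0019 0.0003 0.0166] closing dir deg 44.84 q6 -1.033 tilt [-5.e-04  1.e-04 -1.e+00] turn 0.0041 or -3.1375
```

```bash
python3 inch.py '[[0.06,0.0019,0.0003,0.0166,0.004],[0.06,0,0,0,0],[0.06,0,0,0,0],[0,0,0,0,0],[0,0,0,0,0],[0,0,0,0,0],[0,0,0,0,0],[0,0,0,0,0],[0,0,0,-0.01,0],[0,0,0,-0.04,0],[0,0,0,-0.05,0],[0,0,0,-0.02,0],[0,0,0,0,0],[0,0,0,0,0]]' 25; python3 -c "
from h import *
go(.5332,.2984,.155,-4.7)"
```

```text
t: 21.7
tool_pos: [0.6018, -0.1001, 0.1564]
orientation: [1.211, 2.898, 0.0]
force: [-0.7, -0.7, -1.9]
opening: 0.0297
gripper_force: 25.0
t 21.7 pos [ 0.6018 -0.1001  0.1564] shift [0.3318 0.2311 0.0013] closing dir deg 44.63 q6 -1.028 tilt [ 2.e-04 -1.e-04 -1.e+00] turn 0.8611 or -2.2805
```

```bash
python3 inch.py '[[0,0.0361,0.0334,0,0],[0,0.0361,0.0334,0,0],[0,0.0361,0.0334,0,0],[0,0.0361,0.0334,0,0],[0,0.0361,0.0334,0,0],[0,0.0361,0.0334,0,0],[0,0.0361,0.0334,0,0],[0,0.0361,0.0334,0,0],[0,0,0,0,0],[0,0,0,0,0.1435],[0,0,0,0,0.1435],[0,0,0,0,0.1435],[0,0,0,0,0.1435],[0,0,0,0,0.1435],[0,0,0,0,0.1435],[0,0,0,0,0],[0,0,0,0,0]]'; cat > prof.py <<'E'
from h import *
c,im,hsv=look("wrist"); m=(hsv[...,2]>130)&(hsv[...,1]<125)
cv2.imwrite("pics/held.png",im[:,:,::-1])
go(.589,.293,.062,-4.7)
E
python3 prof.py
```

```text
t: 23.4
tool_pos: [0.5882, 0.2924, 0.1544]
orientation: [-2.305, -2.132, 0.005]
force: [-0.1, 0.3, -1.5]
opening: 0.0296
gripper_force: 25.0
t 23.4 pos [0.5884 0.2925 0.1549] shift [0.0006 0.0007 0.0929] closing dir deg -4.48 q6 0.462 tilt [-0.0023 -0.001  -1.    ] turn 0.0039 or -3.1377
```

View pics/held.png

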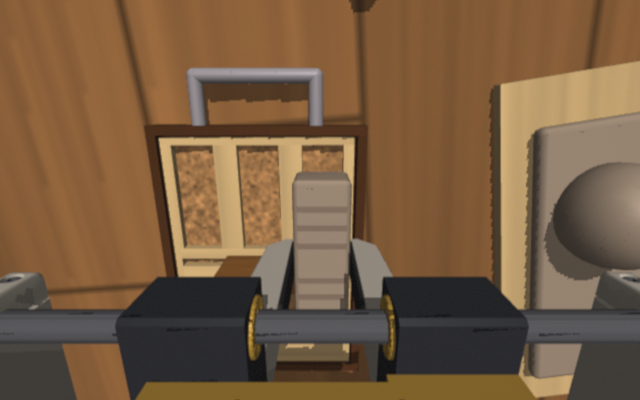

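The picture shows the bar held square at px (322,240), with the bay ends at rows 148-150 and the handle beyond. I compare the bar and bay positions in this one view.

```bash
cat > rel.py <<'E'
from h import *
import sys
# bar end edge and bay ends in this view
c,im,hsv=look("wrist"); s=robot.read_state(); T=s["tool_pos"]
a=np.radians(85.3); u=np.array([np.cos(a),np.sin(a)]); n=np.array([u[1],-u[0]])
cork=((hsv[...,1]>=110)&(hsv[...,2]>60)).astype(np.uint8)
wood=((hsv[...,2]>130)&(hsv[...,1]<125)).astype(np.uint8)*255
k,h=cv2.findContours(wood,cv2.RETR_CCOMP,cv2.CHAIN_APPROX_NONE)
for p,b in zip(k,h[0]):
    if b[3]>=0 and cv2.contourArea(p)>400:
        W=cast(c,p[:,0],.02)[:,:2]*1000; print("bay u max",(W@u).max().round(1),"n range",(W@n).min().round(1),(W@n).max().round(1), "u min",(W@u).min().round(1))
gray=((hsv[...,1]<75)&(abs(hsv[...,0].astype(int)-16)<8)).astype(np.uint8)
gray[:, :230]=0; gray[:,420:]=0
for row in (178,200,215): 
    x=np.where(gray[row,285:365])[0]+285; P=cast(c,[(x.min(),row),(x.max(),row)],T[2]-.011)[:,:2]*1000; print(row,x.min(),x.max(),"bar n",(P@n).round(1))
col=np.where(gray[:240,322])[0]; print("bar rows",col.min(), "V",hsv[165:195,322,2].tolist())
print("end u if bottom",(cast(c,[(322,col.min())],T[2]-.037)[:,:2]@u*1000).round(1),"TCP u,n",(T[:2]@u*1000).round(1),(T[:2]@n*1000).round(1))
E
python3 rel.py
```

```text
bay u max 389.0 n range 537.8 586.2 u min 357.4
bay u max 388.8 n range 487.7 525.2 u min 294.0
bay u max 388.6 n range 431.6 469.3 u min 293.7
178 295 347 bar n [549.3 574.7]
200 293 350 bar n [548.1 576.5]
215 294 349 bar n [548.5 576.2]
bar rows 77 V [150, 152, 153, 152, 152, 152, 140, 123, 116, 116, 118, 119, 118, 120, 129, 145, 160, 165, 163, 160, 156, 155, 154, 154, 153, 154, 154, 153, 154, 153]
end u if bottom [434.9] TCP u,n 340.0 562.7
```

```bash
python3 -c "
from h import *
c,im,hsv=look('wrist'); T=robot.read_state()['tool_pos']
a=np.radians(85.3); u=np.array([np.cos(a),np.sin(a)])
print(cast(c,[(322,171.5)],T[2]-.037)[:,:2]@u,cast(c,[(322,180)],T[2]-.011)[:,:2]@u, T[:2]@u)
go(.589,.293,.05,-4.7)"
```

```text
[0.38507788] [0.3858515] 0.34007537160188794
t 23.6 pos [0.5888 0.2928 0.1557] shift [0.0003 0.0003 0.1057] closing dir deg -4.55 q6 0.463 tilt [-1.1e-03 -5.0e-04 -1.0e+00] turn 0.0026 or -3.139
```

```bash
python3 inch.py '[[0,0.001,0,0.03,0.003],[0,0,0,0.04,0],[0,0,0,0.022,0],[0,0,0,0,0],[0,0,0,0,0],[0,0,0,0,0]]'; python3 -c "
from h import *
go(.5891,.294,.050,-4.7);s=robot.read_state();print(s['force'].round(1))"
```

```text
t: 24.15
tool_pos: [0.5908, 0.2947, 0.0671]
orientation: [2.312, 2.125, 0.005]
force: [0.6, -0.2, -1.5]
opening: 0.0302
gripper_force: 25.0
t 24.1 pos [0.5908 0.2947 0.0671] shift [-0.0009 -0.0017  0.0171] closing dir deg -4.84 q6 0.47 tilt [ 0.0034  0.0014 -1.    ] turn -0.0025 or 3.1391
[ 0.6 -0.2 -1.5]
```

```bash
python3 inch.py '[[0,0,0,0.006,0],[0,0,0,0,0],[0,0,0,0,0],[0,0,0,0.005,0],[0,0,0,0.004,0],[0,0,0,0,0],[0,0,0,0,0]]'; python3 -c "
from h import *
go(.5891,.294,.050,-4.7);s=robot.read_state();print(s['force'].round(1))"
```

```text
t: 24.85
tool_pos: [0.589, 0.294, 0.0492]
orientation: [-2.314, -2.125, 0.001]
force: [-1.3, -0.1, -1.4]
opening: 0.0298
gripper_force: 25.0
t 24.9 pos [0.589  0.294  0.0492] shift [ 0.      0.0001 -0.0008] closing dir deg -4.87 q6 0.47 tilt [-7.e-04 -2.e-04 -1.e+00] turn -0.003 or 3.1386
[-1.3 -0.1 -1.4]
```

```bash
python3 inch.py '[[0.04,0,0,0,0],[0.042,0,0,0,0],[0.042,0,0,-0.02,0],[0.05,0,0,-0.05,0],[0.06,0,0,-0.05,0],[0.06,0,0,-0.05,0],[0.06,0,0,-0.03,0],[0.06,0,0,0,0]]'; python3 -c "
from clay import *
for r in clay('top'): print(r)
go(.643,-.245,.25,-61.9)"
```

```text
t: 25.65
tool_pos: [0.5921, 0.2953, 0.2577]
orientation: [2.311, 2.122, 0.017]
force: [0.5, 0.5, 0.5]
opening: 0.06
gripper_force: 0.0
(435, -85, 50, 50, np.float32(153.2), (np.float64(318.0), np.float64(253.0)))
(534, -345, 90, 35, np.float32(14.7), (np.float64(414.0), np.float64(215.0)))
(589, 294, 90, 30, np.float32(85.2), (np.float64(184.0), np.float64(197.0)))
(641, -246, 88, 34, np.float32(28.1), (np.float64(377.0), np.float64(178.0)))
t 25.7 pos [0.5909 0.2948 0.2539] shift [-0.5335  0.0977  0.0028] closing dir deg -4.87 q6 0.47 tilt [ 0.0066  0.0027 -1.    ] turn 0.9954 or -2.1462
```

The top view shows the first bar lying in its bay at (589,294). The flask stands close to the knocked bar, so I check that clearance from two views.

```bash
python3 - <<'E'
from clay import *
c,im,hsv=look("scene"); t,it,ht=look("top")
def fl(im,hsv,box):
    m=np.zeros(hsv.shape[:2],np.uint8); x0,y0,x1,y1=box
    m[y0:y1,x0:x1]=((hsv[...,1]<60)&(hsv[...,2]>40))[y0:y1,x0:x1]*255
    k=max(cv2.findContours(m,cv2.RETR_EXTERNAL,cv2.CHAIN_APPROX_NONE)[0],key=cv2.contourArea)[:,0]; return k
k=fl(im,hsv,(165,150,215,222)); b=k[k[:,1]>k[:,1].max()-25]; print("scene",k.min(0),k.max(0))
lo=k[:,1].max(); w=k[abs(k[:,1]-(lo-10))<2]; u=(w[:,0].min()+w[:,0].max())/2
P=cast(c,[(u,lo)],0)[0]; o=-np.array(c["R"]).T@c["t"]; d=(P-o)[:2]; d/=np.linalg.norm(d); print("flask centre scene",(P[:2]+.034*d).round(4))
k=fl(it,ht,(405,115,460,175)); print("top",k.min(0),k.max(0)); 
for p in (k[np.argmax(k@[-1,1])],k[np.argmax(k@[0,1])],k[np.argmin(k@[1,0])]): print(p,cast(t,p,0)[0].round(4))
E
```

```text
scene [172 150] [209 216]
flask centre scene [ 0.7182 -0.3877]
top [409 122] [453 166]
[410 160] [ 0.6997 -0.3489  0.    ]
[420 166] [ 0.6816 -0.377   0.    ]
[409 151] [ 0.7267 -0.3472  0.    ]
```

```bash
python3 inch.py '[[0.06,-0.0485,0.0089,0,0],[0.06,-0.0485,0.0089,0,0],[0.06,-0.0485,0.0089,0,0],[0.06,-0.0485,0.0089,0,0],[0.06,-0.0485,0.0089,0,0],[0.06,-0.0485,0.0089,0,0],[0.06,-0.0485,0.0089,0,0],[0.06,-0.0485,0.0089,0,0],[0.06,-0.0485,0.0089,0,0],[0.06,-0.0485,0.0089,0,0],[0.06,-0.0485,0.0089,0,0],[0.06,0,0,0,0.1422],[0.06,0,0,0,0.1422],[0.06,0,0,0,0.1422],[0.06,0,0,0,0.1422],[0.06,0,0,0,0.1422],[0.06,0,0,0,0.1422],[0.06,0,0,0,0.1422],[0.06,0,0,0,0],[0.06,0,0,0,0]]' 25; python3 -c "
from clay import *
for r in clay('wrist'): print(r)
go(.642,-.245,.037,-61.9)"
```

```text
t: 27.8
tool_pos: [0.6408, -0.2454, 0.2475]
orientation: [-3.044, -0.769, 0.004]
force: [-0.3, -0.1, 0.0]
opening: 0.0601
gripper_force: 0.0
(693, -651, 63, 51, np.float32(115.5), (np.float64(618.0), np.float64(293.0)))
(542, -341, 93, 32, np.float32(14.9), (np.float64(352.0), np.float64(280.0)))
(585, -392, 109, 41, np.float32(65.0), (np.float64(408.0), np.float64(271.0)))
(487, -207, 107, 33, np.float32(170.5), (np.float64(236.0), np.float64(271.0)))
(444, -85, 67, 49, np.float32(152.8), (np.float64(134.0), np.float64(255.0)))
(645, -245, 89, 28, np.float32(28.2), (np.float64(324.0), np.float64(174.0)))
t 27.9 pos [ 0.641  -0.2455  0.248 ] shift [0.0014 0.0004 0.211 ] closing dir deg -61.67 q6 0.636 tilt [-0.0021  0.001  -1.    ] turn 0.004 or -3.1376
```

```bash
python3 inch.py '[[0.06,0.0033,0.0013,0.04,0.004],[0.06,0,0,0.045,0],[0.06,0,0,0.045,0],[0.06,0,0,0.045,0],[0.06,0,0,0.02,0],[0.06,0,0,0,0],[0.06,0,0,0.012,0],[0.06,0,0,0,0],[0.06,0,0,0,0]]' 25; python3 -c "
from h import *
go(.6445,-.245,.037,-61.9)"
```

```text
t: 28.75
tool_pos: [0.646, -0.2458, 0.0442]
orientation: [3.048, 0.757, 0.003]
force: [0.2, 0.2, 0.1]
opening: 0.06
gripper_force: 0.0
t 28.8 pos [ 0.646  -0.2458  0.0442] shift [-0.001  -0.0014  0.0072] closing dir deg -62.1 q6 0.646 tilt [ 0.0021 -0.001  -1.    ] turn -0.0035 or 3.1381
```

```bash
python3 inch.py '[[0.06,0,0,0.0072,-0.003],[0.06,0,0,0,0],[0.06,0,0,0,0],[0,0,0,0,0],[0,0,0,0,0],[0,0,0,0,0],[0,0,0,0,0],[0,0,0,0,0],[0,0,0,-0.01,0],[0,0,0,-0.04,0],[0,0,0,-0.05,0],[0,0,0,-0.02,0],[0,0,0,0,0],[0,0,0,0,0]]' 25; python3 -c "
from h import *
go(.5332,.2988,.155,-4.7)"
```

```text
t: 30.15
tool_pos: [0.6451, -0.2454, 0.1556]
orientation: [3.048, 0.761, 0.001]
force: [0.3, 0.1, -2.1]
opening: 0.03
gripper_force: 25.0
t 30.1 pos [ 0.6451 -0.2454  0.1556] shift [ 1.571e-01 -5.329e-01  4.000e-04] closing dir deg -61.96 q6 0.644 tilt [ 6.e-04 -3.e-04 -1.e+00] turn -0.9993 or 2.1423
```

```bash
python3 inch.py '[[0,0.0131,-0.0444,0,0],[0,0.0131,-0.0444,0,0],[0,0.0131,-0.0444,0,0],[0,0.0131,-0.0444,0,0],[0,0.0131,-0.0444,0,0],[0,0.0131,-0.0444,0,0],[0,0.0131,-0.0444,0,0],[0,0.0131,-0.0444,0,0],[0,0.0131,-0.0444,0,0],[0,0.0131,-0.0444,0,0],[0,0.0131,-0.0444,0,0],[0,0.0131,-0.0444,0,0],[0,0,0,0,-0.1428],[0,0,0,0,-0.1428],[0,0,0,0,-0.1428],[0,0,0,0,-0.1428],[0,0,0,0,-0.1428],[0,0,0,0,-0.1428],[0,0,0,0,-0.1428],[0,0,0,0,0]]'; python3 inch.py '[[0,0,0,0,0],[0,0,0,0,0]]' >/dev/null; cat > rel.py <<'E'
from h import *
c,im,hsv=look("wrist"); s=robot.read_state(); T=s["tool_pos"]
a=np.radians(85.3); u=np.array([np.cos(a),np.sin(a)]); n=np.array([u[1],-u[0]])
wood=((hsv[...,2]>130)&(hsv[...,1]<125)&(hsv[...,1]>75)).astype(np.uint8)*255
k,h=cv2.findContours(wood,cv2.RETR_CCOMP,cv2.CHAIN_APPROX_NONE)
for p,b in zip(k,h[0]):
    if b[3]>=0 and cv2.contourArea(p)>400:
        W=cast(c,p[:,0],.02)[:,:2]*1000; print("bay u",(W@u).min().round(1),(W@u).max().round(1),"n",(W@n).min().round(1),(W@n).max().round(1))
V=hsv[150:205,316:330,2].mean(1); S=hsv[150:205,316:330,1].mean(1); H=hsv[150:205,322,0]
print("V",V.round().astype(int).tolist()); print("S",S.round().astype(int).tolist())
print("u of rows 150,170,180,190 top:",(cast(c,[(322,r) for r in (150,170,180,190)],T[2]-.011)[:,:2]@u*1000).round(1),"bottom:",(cast(c,[(322,r) for r in (150,170,180,190)],T[2]-.037)[:,:2]@u*1000).round(1))
print("TCP u,n",(T[:2]@u*1000).round(1),(T[:2]@n*1000).round(1)); go(.5333,.2988,.05,-4.8)
E
python3 rel.py
```

```text
t: 32.15
tool_pos: [0.5317, 0.2981, 0.1524]
orientation: [-2.307, -2.13, 0.007]
force: [0.2, -0.6, -1.8]
opening: 0.0297
gripper_force: 25.0
bay u 293.2 388.9 n 431.7 469.3
V [86, 88, 89, 101, 134, 160, 166, 164, 162, 160, 159, 155, 151, 149, 150, 151, 152, 153, 155, 157, 153, 137, 120, 116, 118, 119, 120, 121, 124, 133, 150, 163, 167, 165, 162, 159, 157, 155, 153, 153, 155, 156, 156, 156, 155, 155, 155, 155, 155, 155, 155, 155, 155, 155, 155]
S [128, 130, 129, 132, 136, 137, 137, 137, 137, 137, 137, 137, 136, 137, 137, 137, 137, 137, 137, 138, 132, 106, 71, 62, 63, 63, 63, 63, 63, 64, 64, 64, 63, 64, 63, 64, 64, 64, 64, 64, 65, 64, 64, 64, 64, 64, 64, 63, 63, 64, 64, 63, 63, 64, 63]
u of rows 150,170,180,190 top: [401.7 392.  387.1 382. ] bottom: [398.4 387.2 381.4 375.5]
TCP u,n 341.3 506.7
t 32.4 pos [0.5329 0.2986 0.1546] shift [0.0003 0.0005 0.1046] closing dir deg -4.84 q6 0.511 tilt [-1.1e-03 -5.0e-04 -1.0e+00] turn -0.0007 or 3.1409
```

```bash
python3 inch.py '[[0,-0.0008,0,0.03,0],[0,0,0,0.04,0],[0,0,0,0.02,0],[0,0,0,0,0],[0,0,0,0,0],[0,0,0,0.006,0],[0,0,0,0.005,0],[0,0,0,0.004,0],[0,0,0,0,0],[0,0,0,0,0]]';python3 -c "
from h import *
go(.533,.298,.0495,-4.8);s=robot.read_state();print(s['force'].round(1))"
```

```text
t: 33.4
tool_pos: [0.5332, 0.298, 0.0504]
orientation: [-2.31, -2.129, 0.0]
force: [0.7, 0.4, -1.3]
opening: 0.0295
gripper_force: 25.0
t 33.4 pos [0.5332 0.298  0.0504] shift [-0.     -0.0002  0.0009] closing dir deg -4.69 q6 0.508 tilt [-0. -0. -1.] turn 0.002 or -3.1396
[ 0.7  0.4 -1.3]
```

```bash
python3 inch.py '[[0,0,0,0.0009,0],[0.038,0,0,0,0],[0.04,0,0,0,0],[0.04,0,0,-0.02,0],[0.05,0,0,-0.05,0],[0.06,0,0,-0.05,0],[0.06,0,0,-0.05,0],[0.06,0,0,-0.03,0],[0.06,0,0,0,0]]'; python3 -c "
from clay import *
for r in clay('top'): print(r)
go(.537,-.343,.25,-75.2)"
```

```text
t: 34.3
tool_pos: [0.536, 0.2993, 0.2571]
orientation: [2.308, 2.126, 0.017]
force: [0.4, -0.3, -0.1]
opening: 0.06
gripper_force: 0.0
(533, 299, 90, 31, np.float32(85.6), (np.float64(181.0), np.float64(217.0)))
(534, -345, 90, 35, np.float32(14.7), (np.float64(414.0), np.float64(215.0)))
(589, 294, 90, 30, np.float32(85.2), (np.float64(184.0), np.float64(197.0)))
t 34.4 pos [0.5349 0.2988 0.2535] shift [-0.6395  0.0545  0.0017] closing dir deg -4.68 q6 0.507 tilt [ 0.0063  0.0028 -1.    ] turn 1.2308 or -1.9108
```

```bash
python3 inch.py '[[0.06,-0.0492,0.0042,0,0],[0.06,-0.0492,0.0042,0,0],[0.06,-0.0492,0.0042,0,0],[0.06,-0.0492,0.0042,0,0],[0.06,-0.0492,0.0042,0,0],[0.06,-0.0492,0.0042,0,0],[0.06,-0.0492,0.0042,0,0],[0.06,-0.0492,0.0042,0,0],[0.06,-0.0492,0.0042,0,0],[0.06,-0.0492,0.0042,0,0],[0.06,-0.0492,0.0042,0,0],[0.06,-0.0492,0.0042,0,0],[0.06,-0.0492,0.0042,0,0],[0.06,0,0,0,0]]' 25 >/dev/null; python3 inch.py '[[0.06,0,0,0,0.1368],[0.06,0,0,0,0.1368],[0.06,0,0,0,0.1368],[0.06,0,0,0,0.1368],[0.06,0,0,0,0.1368],[0.06,0,0,0,0.1368],[0.06,0,0,0,0.1368],[0.06,0,0,0,0.1368],[0.06,0,0,0,0.1368],[0.06,0,0,0,0],[0.06,0,0,0,0]]' ; python3 -c "
from clay import *
for r in clay('wrist'): print(r)
go(.538,-.343,.037,-75.2)"
```

```text
t: 36.85
tool_pos: [0.5351, -0.3433, 0.2482]
orientation: [-3.113, -0.41, 0.002]
force: [-0.3, -0.1, -0.8]
opening: 0.0599
gripper_force: 0.0
(496, -743, 83, 53, np.float32(30.5), (np.float64(621.0), np.float64(286.0)))
(459, -240, 66, 49, np.float32(146.7), (np.float64(223.0), np.float64(216.0)))
(444, -86, 67, 48, np.float32(153.6), (np.float64(91.0), np.float64(196.0)))
(537, -345, 89, 28, np.float32(14.5), (np.float64(324.0), np.float64(176.0)))
t 36.9 pos [ 0.5351 -0.3434  0.2484] shift [0.0031 0.0006 0.2114] closing dir deg -74.99 q6 0.658 tilt [-0.0012  0.001  -1.    ] turn 0.0036 or -3.138
```

```bash
python3 inch.py '[[0.06,0.0012,0.002,0.04,0.006],[0.06,0,0,0.045,0],[0.06,0,0,0.045,0],[0.06,0,0,0.045,0],[0.06,0,0,0.02,0],[0.06,0,0,0,0],[0.06,0,0,0.012,0],[0.06,0,0,0,0],[0.06,0,0,0,0]]' 25; python3 -c "
from h import *
go(.537,-.345,.037,-75.5)"
```

```text
t: 37.8
tool_pos: [0.5379, -0.3462, 0.044]
orientation: [3.115, 0.395, 0.002]
force: [0.0, -0.4, 0.1]
opening: 0.0602
gripper_force: 0.0
t 37.8 pos [ 0.5379 -0.3462  0.044 ] shift [-0.0006 -0.0014  0.007 ] closing dir deg -75.54 q6 0.667 tilt [ 0.0018 -0.0013 -1.    ] turn -0.0008 or 3.1408
```

```bash
python3 inch.py '[[0.06,0,0,0.007,0],[0.06,0,0,0,0],[0.06,0,0,0,0],[0,0,0,0,0],[0,0,0,0,0],[0,0,0,0,0],[0,0,0,0,0],[0,0,0,0,0],[0,0,0,-0.01,0],[0,0,0,-0.04,0],[0,0,0,-0.05,0],[0,0,0,-0.02,0],[0,0,0,0,0],[0,0,0,0,0]]' 25; python3 -c "
from h import *
go(.4774,.3030,.155,-4.7)"
```

```text
t: 39.2
tool_pos: [0.5371, -0.3456, 0.1556]
orientation: [3.116, 0.394, 0.001]
force: [0.8, 0.3, -0.9]
opening: 0.0297
gripper_force: 25.0
t 39.2 pos [ 0.5371 -0.3456  0.1556] shift [ 1.038e-01 -6.430e-01  3.000e-04] closing dir deg -75.57 q6 0.667 tilt [ 4.e-04 -4.e-04 -1.e+00] turn -1.2369 or 1.9047
```

```bash
python3 inch.py '[[0,0.0074,-0.0459,0,0],[0,0.0074,-0.0459,0,0],[0,0.0074,-0.0459,0,0],[0,0.0074,-0.0459,0,0],[0,0.0074,-0.0459,0,0],[0,0.0074,-0.0459,0,0],[0,0.0074,-0.0459,0,0],[0,0.0074,-0.0459,0,0],[0,0.0074,-0.0459,0,0],[0,0.0074,-0.0459,0,0],[0,0.0074,-0.0459,0,0],[0,0.0074,-0.0459,0,0],[0,0.0074,-0.0459,0,0],[0,0.0074,-0.0459,0,0],[0,0,0,0,0]]' >/dev/null; python3 inch.py '[[0,0,0,0,-0.1374],[0,0,0,0,-0.1374],[0,0,0,0,-0.1374],[0,0,0,0,-0.1374],[0,0,0,0,-0.1374],[0,0,0,0,-0.1374],[0,0,0,0,-0.1374],[0,0,0,0,-0.1374],[0,0,0,0,-0.1374],[0,0,0,0,0],[0,0,0,0,0],[0,0,0,0,0]]'; sed -i 's/go(.5333,.2988/go(.4774,.3026/' rel.py; python3 rel.py
```

```text
t: 41.9
tool_pos: [0.4769, 0.3022, 0.1545]
orientation: [-2.314, -2.124, 0.002]
force: [-0.9, -0.6, -1.0]
opening: 0.0298
gripper_force: 25.0
V [101, 108, 134, 166, 180, 178, 170, 165, 163, 163, 165, 167, 168, 166, 163, 157, 152, 149, 150, 153, 149, 133, 119, 117, 118, 119, 120, 122, 126, 140, 156, 166, 167, 164, 161, 158, 156, 156, 156, 156, 156, 156, 156, 156, 156, 155, 155, 155, 155, 155, 155, 155, 155, 155, 155]
S [131, 132, 135, 138, 138, 138, 138, 138, 137, 138, 138, 138, 139, 137, 136, 137, 137, 137, 137, 136, 126, 98, 68, 61, 62, 63, 62, 63, 64, 64, 64, 63, 64, 64, 64, 65, 64, 64, 64, 65, 64, 64, 65, 64, 65, 64, 64, 63, 63, 64, 64, 63, 63, 64, 63]
u of rows 150,170,180,190 top: [400.7 391.1 386.1 381.1] bottom: [397.5 386.2 380.4 374.5]
TCP u,n 340.4 450.6
t 42.0 pos [0.477  0.3023 0.1548] shift [0.0004 0.0005 0.1048] closing dir deg -4.87 q6 0.559 tilt [-9.e-04 -5.e-04 -1.e+00] turn -0.0013 or 3.1403
```

```bash
python3 inch.py '[[0,0.0003,0,0.03,0],[0,0,0,0.04,0],[0,0,0,0.02,0],[0,0,0,0,0],[0,0,0,0,0],[0,0,0,0.006,0],[0,0,0,0.005,0],[0,0,0,0.0045,0],[0,0,0,0,0],[0,0,0,0,0]]';python3 -c "
from h import *
go(.4772,.3026,.0495,-4.8);s=robot.read_state();print(s['force'].round(1))"
```

```text
t: 42.95
tool_pos: [0.4773, 0.3029, 0.0499]
orientation: [-2.311, -2.128, 0.0]
force: [0.4, -0.7, -1.2]
opening: 0.0298
gripper_force: 25.0
t 43.0 pos [0.4773 0.3029 0.0499] shift [-0.0003 -0.0001  0.0004] closing dir deg -4.72 q6 0.557 tilt [-1.e-04 -1.e-04 -1.e+00] turn 0.0014 or -3.1402
[ 0.4 -0.7 -1.2]
```

```bash
python3 inch.py '[[0,0,0,0.0004,0],[0.038,0,0,0,0],[0.04,0,0,0,0],[0.04,0,0,-0.02,0],[0.06,0,0,-0.05,0],[0.075,0,0,-0.05,0],[0.075,0,0,-0.05,0],[0.075,0,0,-0.03,0],[0.075,0,0,0,0]]'; python3 -c "
from clay import *
for r in clay('top'): print(r)
go(.4445,-.0855,.25,63.3)"
```

```text
t: 43.85
tool_pos: [0.48, 0.3043, 0.2567]
orientation: [2.309, 2.126, 0.017]
force: [0.3, -0.1, 0.5]
opening: 0.0736
gripper_force: 0.0
(450, -92, 50, 49, np.float32(153.1), (np.float64(322.0), np.float64(246.0)))
(477, 304, 90, 31, np.float32(85.3), (np.float64(178.0), np.float64(238.0)))
(459, -243, 65, 51, np.float32(147.3), (np.float64(378.0), np.float64(243.0)))
(533, 299, 90, 31, np.float32(85.6), (np.float64(181.0), np.float64(217.0)))
(589, 294, 90, 30, np.float32(85.2), (np.float64(184.0), np.float64(197.0)))
t 43.9 pos [0.4789 0.3037 0.2532] shift [-0.3908 -0.0023  0.0018] closing dir deg -4.72 q6 0.557 tilt [ 0.0058  0.003  -1.    ] turn -1.1872 or 1.9544
```

All three bars are in their bays. Next is the first block.

```bash
python3 inch.py '[[0.075,-0.0489,0,0,0],[0.075,-0.0489,0,0,0],[0.075,-0.0489,0,0,0],[0.075,-0.0489,0,0,0],[0.075,-0.0489,0,0,0],[0.075,-0.0489,0,0,0],[0.075,-0.0489,0,0,0],[0.075,-0.0489,-0.002,0,0],[0.075,0,0,0,0],[0.075,0,0,0,-0.1484],[0.075,0,0,0,-0.1484],[0.075,0,0,0,-0.1484],[0.075,0,0,0,-0.1484],[0.075,0,0,0,-0.1484],[0.075,0,0,0,-0.1484],[0.075,0,0,0,-0.1484],[0.075,0,0,0,-0.1484],[0.075,0,0,0,0],[0.075,0,0,0,0]]' 25; python3 -c "
from clay import *
for r in clay('wrist'): print(r)
go(.4445,-.0855,.037,63.3)"
```

```text
t: 45.8
tool_pos: [0.4428, -0.0861, 0.2484]
orientation: [-0.731, -3.053, -0.0]
force: [0.4, -0.1, -0.8]
opening: 0.0747
gripper_force: 0.0
(470, -241, 104, 48, np.float32(142.1), (np.float64(218.0), np.float64(258.0)))
(444, -82, 67, 48, np.float32(153.1), (np.float64(324.0), np.float64(178.0)))
t 45.9 pos [ 0.4429 -0.0863  0.2487] shift [-0.0014  0.0014  0.2117] closing dir deg 63.08 q6 -1.407 tilt [-1.2e-03  5.0e-04 -1.0e+00] turn -0.0038 or 3.1378
```

```bash
python3 inch.py '[[0.075,0.0006,0.0037,0.04,-0.002],[0.075,0,0,0.045,0],[0.075,0,0,0.045,0],[0.075,0,0,0.045,0],[0.075,0,0,0.02,0],[0.075,0,0,0,0],[0.075,0,0,0.012,0],[0.075,0,0,0,0],[0.075,0,0,0,0]]' 25; python3 -c "
from h import *
go(.444,-.0825,.037,63.1)"
```

```text
t: 46.75
tool_pos: [0.4452, -0.0835, 0.0437]
orientation: [0.723, 3.055, -0.0]
force: [0.0, 0.3, 1.0]
opening: 0.075
gripper_force: 0.0
t 46.8 pos [ 0.4452 -0.0835  0.0437] shift [0.0015 0.0004 0.0067] closing dir deg 63.38 q6 -1.405 tilt [ 1.7e-03 -5.0e-04 -1.0e+00] turn 0.005 or -3.1366
```

```bash
python3 inch.py '[[0.075,0,0,0.0067,0.002],[0.075,0,0,0,0],[0.075,0,0,0,0],[0,0,0,0,0],[0,0,0,0,0],[0,0,0,0,0],[0,0,0,0,0],[0,0,0,0,0],[0,0,0,-0.01,0],[0,0,0,-0.04,0],[0,0,0,-0.05,0],[0,0,0,-0.02,0],[0,0,0,0,0],[0,0,0,0,0]]' 25; python3 -c "
from h import *
go(.563,.174,.155,85.3)"
```

```text
t: 48.15
tool_pos: [0.4442, -0.0832, 0.1557]
orientation: [0.725, 3.056, 0.0]
force: [-0.6, 0.7, -1.5]
opening: 0.0496
gripper_force: 25.0
t 48.1 pos [ 0.4442 -0.0832  0.1557] shift [0.0094 0.2831 0.0007] closing dir deg 63.3 q6 -1.404 tilt [ 5.e-04 -1.e-04 -1.e+00] turn -0.3839 or 2.7577
```

```bash
python3 inch.py '[[0,0.0016,0.0472,0,0],[0,0.0016,0.0472,0,0],[0,0.0016,0.0472,0,0],[0,0.0016,0.0472,0,0],[0,0.0016,0.0472,0,0],[0,0.0016,0.0472,0,0],[0,0,0,0,-0.128],[0,0,0,0,-0.128],[0,0,0,0,-0.128],[0,0,0,0,0],[0,0,0,0,0],[0,0,0,0,0]]'; cat > relb.py <<'E'
from h import *
c,im,hsv=look("wrist","blk"); s=robot.read_state(); T=s["tool_pos"]
a=np.radians(85.3); u=np.array([np.cos(a),np.sin(a)]); n=np.array([u[1],-u[0]])
wood=((hsv[...,2]>130)&(hsv[...,1]<125)&(hsv[...,1]>70))
def line(name,us,ns):
    P=np.array([u*x+n*y for x in us for y in ns])/1000; uv=proj(c,np.c_[P,np.full(len(P),.02)]).round().astype(int)
    ok=(uv[:,0]>=0)&(uv[:,0]<640)&(uv[:,1]>=0)&(uv[:,1]<400)
    print(name,"".join(("#" if wood[y,x] else "%d"%(hsv[y,x,2]//30)) if o else "?" for (x,y),o in zip(uv,ok)))
for N in (440,450,460,470,480,490): line(f"n={N} u=164..284",np.arange(164,284,1),[N])
for U in (210,220,230): line(f"u={U} n=415..520",[U],np.arange(415,520,1))
print("TCP u,n",(T[:2]@u*1000).round(1),(T[:2]@n*1000).round(1)); go(.563,.174,.05,85.3)
E
python3 relb.py
```

```text
t: 49.35
tool_pos: [0.5623, 0.1738, 0.1547]
orientation: [-0.134, -3.137, 0.001]
force: [0.0, 0.1, -1.2]
opening: 0.0495
gripper_force: 25.0
n=440 u=164..284 ############################666666555556666555556666666556666665556666666655533333#############################4333332##
n=450 u=164..284 ############################7777777655555555555455555666666555555665555666643333333#############################333332##
n=460 u=164..284 2###########################5555566666666666655555556666555666655556667766643333333#############################3333323#
n=470 u=164..284 2###########################555566666555555666666555666666666665433333333333333333334444433344444444###########43344333#
n=480 u=164..284 3###########################55444455556655566655555556666677766664333333333333333333444444444444444##########42211111111
n=490 u=164..284 ############################555655556665566666666666666677666666654333333333333333334444444444444444########443111111111
u=210 n=415..520 333333212#######5776655555556666655555555555655555555556666555555555556666666655555556653#######655555555
u=220 n=415..520 333333211########666766665544555566666666555556666666666655566776666666666776666666666653#######666666655
u=230 n=415..520 333333211########665555556665555666655666666655555533333333333333333323444444445555543333#######333333444
TCP u,n 219.4 546.4
t 49.4 pos [0.5625 0.1739 0.1551] shift [-0.0006  0.0002  0.1051] closing dir deg 85.15 q6 -1.274 tilt [-1.1e-03 -2.0e-04 -1.0e+00] turn -0.0026 or 3.139
```

View pics/blk.png

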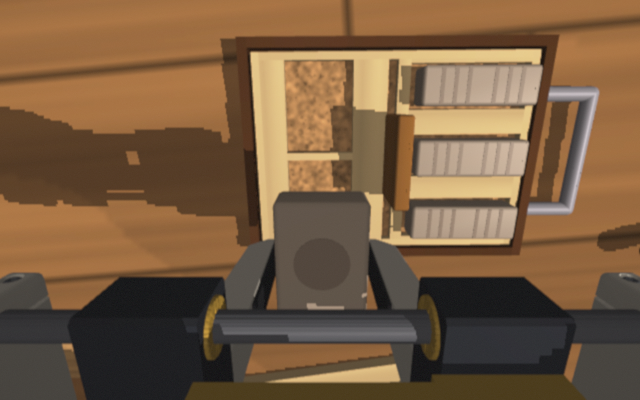

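The view shows the block held at px (322,260), square to the insert. All three bars are in their bays, and the block bays are at u=219.8 with n=466.5 and 546.5.

```bash
cat > blkend.py <<'E'
from h import *
c,im,hsv=look('wrist'); T=robot.read_state()['tool_pos']
a=np.radians(85.3); u=np.array([np.cos(a),np.sin(a)]); n=np.array([u[1],-u[0]])
print((T[:2]@u*1000).round(1),(T[:2]@n*1000).round(1))
for cols in ((285,300),(345,360)):
    V=hsv[180:215,cols[0]:cols[1],2].mean(1); S=hsv[180:215,cols[0]:cols[1],1].mean(1); print("V",V.round().astype(int).tolist(),"S",S.round().astype(int).tolist())
r=[185,190,195,200,205]
print("bottom",(cast(c,[(322,x) for x in r],T[2]-.037)[:,:2]@n*1000).round(1),"top",(cast(c,[(322,x) for x in r],T[2]-.011)[:,:2]@n*1000).round(1))
E
python3 blkend.py
```

```text
219.4 546.6
V [189, 189, 190, 190, 193, 193, 191, 186, 182, 179, 165, 127, 83, 69, 70, 71, 72, 72, 72, 73, 73, 77, 84, 90, 94, 95, 96, 97, 97, 97, 97, 98, 97, 98, 97] S [128, 127, 127, 127, 127, 128, 127, 127, 126, 126, 123, 111, 78, 55, 58, 57, 58, 57, 58, 59, 61, 60, 60, 61, 61, 60, 59, 60, 59, 58, 58, 59, 59, 59, 58]
V [107, 107, 109, 111, 112, 115, 117, 117, 116, 114, 107, 90, 74, 71, 71, 72, 72, 72, 72, 73, 73, 77, 84, 90, 94, 95, 96, 97, 98, 97, 97, 97, 97, 97, 97] S [113, 112, 113, 113, 113, 113, 114, 114, 114, 113, 107, 89, 64, 57, 59, 57, 57, 56, 57, 59, 59, 60, 60, 61, 60, 60, 61, 62, 62, 62, 61, 61, 61, 61, 61]
bottom [510.1 513.1 516.1 519.1 522.1] top [504.1 506.6 509.2 511.7 514.3]
```

```bash
python3 inch.py '[[0,0.0008,0.0004,0.03,-0.002],[0,0,0,0.04,0],[0,0,0,0.02,0],[0,0,0,0,0],[0,0,0,0,0],[0,0,0,0.006,0],[0,0,0,0.005,0],[0,0,0,0.0045,0],[0,0,0,0,0],[0,0,0,0,0]]';python3 -c "
from h import *
go(.5626,.1744,.0495,85.3);s=robot.read_state();print(s['force'].round(1))"
```

```text
t: 50.45
tool_pos: [0.5621, 0.1746, 0.0503]
orientation: [-0.126, -3.139, 0.0]
force: [0.5, 1.3, -0.6]
opening: 0.0498
gripper_force: 25.0
t 50.5 pos [0.5621 0.1746 0.0503] shift [-0.0005 -0.0001  0.0008] closing dir deg 85.41 q6 -1.277 tilt [-2.e-04 -0.e+00 -1.e+00] turn 0.002 or -3.1396
[ 0.5  1.3 -0.6]
```

```bash
python3 inch.py '[[0,0,0,0.0007,0],[0.058,0,0,0,0],[0.06,0,0,0,0],[0.06,0,0,-0.02,0],[0.06,0,0,-0.05,0],[0.075,0,0,-0.05,0],[0.075,0,0,-0.05,0],[0.075,0,0,-0.03,0],[0.075,0,0,0,0]]'; python3 -c "
from clay import *
for r in clay('top'): print(r)
go(.460,-.241,.25,57.0)"
```

```text
t: 51.35
tool_pos: [0.5651, 0.1752, 0.257]
orientation: [0.125, 3.128, 0.004]
force: [0.8, 1.2, -0.4]
opening: 0.0748
gripper_force: 0.0
(550, 175, 50, 45, np.float32(84.4), (np.float64(226.0), np.float64(211.0)))
t 51.4 pos [0.5639 0.1749 0.2535] shift [ 0.0704 -0.4229  0.0022] closing dir deg 85.42 q6 -1.277 tilt [ 0.0065  0.0014 -1.    ] turn 0.496 or -2.6456
```

```bash
python3 inch.py '[[0.075,0.0078,-0.047,0,0],[0.075,0.0078,-0.047,0,0],[0.075,0.0078,-0.047,0,0],[0.075,0.0078,-0.047,0,0],[0.075,0.0078,-0.047,0,0],[0.075,0.0078,-0.047,0,0],[0.075,0.0078,-0.047,0,0],[0.075,0.0078,-0.047,0,0],[0.075,0.0078,-0.047,0,0],[0.075,0,0,0,0],[0.075,0,0,0,0.124],[0.075,0,0,0,0.124],[0.075,0,0,0,0.124],[0.075,0,0,0,0.124],[0.075,0,0,0,0],[0.075,0,0,0,0]]' 25; python3 -c "
from clay import *
for n in ('wrist','top'):
  for r in clay(n): print(n,r)
go(.460,-.241,.037,57.0)"
```

```text
t: 53.0
tool_pos: [0.4582, -0.2407, 0.2486]
orientation: [-0.886, -3.013, -0.001]
force: [0.6, 0.7, -0.6]
opening: 0.075
gripper_force: 0.0
wrist (367, -648, 83, 41, np.float32(103.8), (np.float64(17.0), np.float64(289.0)))
wrist (460, -237, 67, 48, np.float32(147.5), (np.float64(324.0), np.float64(178.0)))
top (477, 304, 90, 31, np.float32(85.3), (np.float64(178.0), np.float64(238.0)))
top (533, 299, 90, 31, np.float32(85.6), (np.float64(181.0), np.float64(217.0)))
top (563, 174, 69, 50, np.float32(175.2), (np.float64(226.0), np.float64(206.0)))
top (589, 294, 90, 30, np.float32(85.2), (np.float64(183.0), np.float64(197.0)))
t 53.1 pos [ 0.4583 -0.241   0.2491] shift [-0.0016  0.0009  0.2121] closing dir deg 57.19 q6 -1.581 tilt [-7.e-04  5.e-04 -1.e+00] turn 0.0032 or -3.1383
```

```bash
python3 inch.py '[[0.075,0.0005,0.0038,0.04,-0.004],[0.075,0,0,0.045,0],[0.075,0,0,0.045,0],[0.075,0,0,0.045,0],[0.075,0,0,0.02,0],[0.075,0,0,0,0],[0.075,0,0,0.012,0],[0.075,0,0,0,0],[0.075,0,0,0,0]]' 25; python3 -c "
from h import *
go(.460,-.2375,.037,57.5)"
```

```text
t: 54.0
tool_pos: [0.4609, -0.2386, 0.0439]
orientation: [0.885, 3.012, -0.001]
force: [0.6, 0.0, 0.2]
opening: 0.0753
gripper_force: 0.0
t 54.0 pos [ 0.4609 -0.2386  0.0439] shift [0.0013 0.0004 0.0069] closing dir deg 57.25 q6 -1.576 tilt [ 0.0017 -0.0011 -1.    ] turn -0.0044 or 3.1372
```

```bash
python3 inch.py '[[0.075,0,0,0.0069,-0.004],[0.075,0,0,0,0],[0.075,0,0,0,0],[0,0,0,0,0],[0,0,0,0,0],[0,0,0,0,0],[0,0,0,0,0],[0,0,0,0,0],[0,0,0,-0.01,0],[0,0,0,-0.04,0],[0,0,0,-0.05,0],[0,0,0,-0.02,0],[0,0,0,0,0],[0,0,0,0,0]]' 25; python3 -c "
from h import *
go(.4829,.1809,.155,85.3)"
```

```text
t: 55.4
tool_pos: [0.46, -0.238, 0.1558]
orientation: [0.88, 3.015, -0.0]
force: [0.2, 0.2, -1.9]
opening: 0.0494
gripper_force: 25.0
t 55.4 pos [ 0.46   -0.238   0.1558] shift [0.2061 0.3654 0.0007] closing dir deg 57.46 q6 -1.579 tilt [ 5.e-04 -3.e-04 -1.e+00] turn -0.4859 or 2.6557
```

```bash
python3 inch.py '[[0,0.0229,0.0406,0,0],[0,0.0229,0.0406,0,0],[0,0.0229,0.0406,0,0],[0,0.0229,0.0406,0,0],[0,0.0229,0.0406,0,0],[0,0.0229,0.0406,0,0],[0,0.0229,0.0406,0,0],[0,0.0229,0.0406,0,0],[0,0.0229,0.0406,0,0],[0,0,0,0,-0.1215],[0,0,0,0,-0.1215],[0,0,0,0,-0.1215],[0,0,0,0,-0.1215],[0,0,0,0,0],[0,0,0,0,0],[0,0,0,0,0]]'; python3 blkend.py;python3 -c "
from h import *
go(.4829,.1809,.0495,85.3)"
```

```text
t: 57.0
tool_pos: [0.4823, 0.1806, 0.1548]
orientation: [-0.133, -3.137, 0.001]
force: [-0.2, -0.1, -1.7]
opening: 0.05
gripper_force: 25.0
219.6 466.1
V [211, 214, 215, 212, 208, 203, 199, 196, 194, 187, 154, 103, 74, 71, 73, 74, 74, 74, 75, 75, 78, 84, 91, 96, 98, 99, 100, 100, 100, 100, 100, 100, 100, 100, 100] S [129, 130, 129, 129, 129, 129, 129, 129, 128, 127, 120, 94, 60, 57, 58, 58, 59, 56, 57, 58, 58, 59, 59, 61, 60, 61, 61, 60, 59, 58, 59, 59, 59, 59, 59]
V [176, 176, 176, 176, 177, 179, 181, 181, 181, 177, 147, 101, 75, 73, 74, 74, 74, 74, 75, 75, 78, 84, 91, 96, 98, 98, 99, 99, 100, 100, 100, 100, 100, 100, 100] S [114, 113, 113, 113, 113, 113, 114, 113, 114, 113, 105, 83, 60, 58, 58, 58, 57, 59, 60, 60, 58, 59, 61, 61, 60, 60, 59, 60, 60, 61, 62, 62, 61, 62, 61]
bottom [429.6 432.5 435.5 438.5 441.5] top [423.5 426.1 428.6 431.2 433.8]
t 57.0 pos [0.4825 0.1807 0.1551] shift [-0.0005  0.0003  0.1056] closing dir deg 85.17 q6 -1.228 tilt [-1.e-03 -3.e-04 -1.e+00] turn -0.0023 or 3.1393
```

```bash
python3 inch.py '[[0,0,0.0003,0.03,-0.002],[0,0,0,0.04,0],[0,0,0,0.02,0],[0,0,0,0,0],[0,0,0,0,0],[0,0,0,0.006,0],[0,0,0,0.005,0],[0,0,0,0.0048,0],[0,0,0,0,0],[0,0,0,0,0]]';python3 -c "
from h import *
go(.4829,.181,.0495,85.3);s=robot.read_state();print(s['force'].round(1))"
```

```text
t: 58.05
tool_pos: [0.4827, 0.1811, 0.0498]
orientation: [-0.126, -3.139, 0.0]
force: [0.3, -0.5, -1.5]
opening: 0.0497
gripper_force: 25.0
t 58.0 pos [0.4827 0.1811 0.0498] shift [-0.0002 -0.0001  0.0003] closing dir deg 85.41 q6 -1.231 tilt [-5.e-04 -1.e-04 -1.e+00] turn 0.002 or -3.1396
[ 0.3 -0.5 -1.5]
```

```bash
python3 inch.py '[[0,0,0,0.0003,0],[0.058,0,0,0,0],[0.06,0,0,0,0],[0.06,0,0,-0.02,0],[0.06,0,0,-0.05,0],[0.075,0,0,-0.05,0],[0.075,0,0,-0.05,0],[0.075,0,0,-0.05,0],[0.075,-0.04,0,0,0],[0.075,-0.04,0,0,0],[0.075,0,0,0,0],[0.075,0,0,0,0]]'; python3 -c "
from clay import *
for r in clay('top'): print('top',r)
for r in clay('wrist',.038): print('wrist',r)
c,im,h=look('wrist');c2,i2,_=look('scene')
cv2.imwrite('pics/fin.png',np.hstack([im[:270,150:550],cv2.resize(i2[170:305,330:530],(400,270))])[:,:,::-1])
m=((h[...,2]>130)&(h[...,1]<125)&(h[...,1]>70)).astype(np.uint8)*255
for r in rect(c,cv2.morphologyEx(m,cv2.MORPH_CLOSE,np.ones((3,3))),.02,8000,80000): print('ins',r)
go(.5,.2,.3)"
```

```text
t: 59.25
tool_pos: [0.5627, 0.1746, 0.2687]
orientation: [-0.127, -3.137, 0.0]
force: [-1.4, 0.3, -0.2]
opening: 0.075
gripper_force: 0.0
top (482, 180, 69, 50, np.float32(175.9), (np.float64(223.0), np.float64(236.0)))
top (550, 175, 50, 45, np.float32(84.4), (np.float64(226.0), np.float64(211.0)))
wrist (589, 296, 88, 28, np.float32(85.4), (np.float64(423.0), np.float64(192.0)))
wrist (563, 177, 66, 49, np.float32(175.4), (np.float64(322.0), np.float64(177.0)))
wrist (534, 300, 88, 28, np.float32(85.4), (np.float64(427.0), np.float64(145.0)))
wrist (479, 306, 89, 29, np.float32(85.4), (np.float64(432.0), np.float64(94.0)))
wrist (484, 184, 66, 49, np.float32(175.4), (np.float64(323.0), np.float64(107.0)))
ins (528, 237, 231, 167, np.float32(85.7), (np.float64(364.0), np.float64(142.0)))
t 59.5 pos [0.5619 0.1751 0.2703] shift [ 0.0637  0.0199 -0.0298] closing dir deg 85.45 q6 -1.277 tilt [ 7.e-04  3.e-04 -1.e+00]
```

View pics/fin.png

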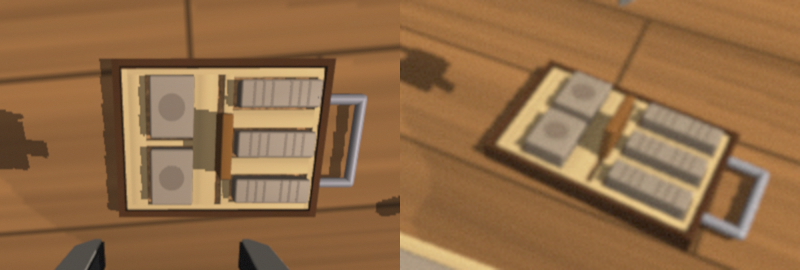

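The picture shows all five pieces flat in their bays, the insert home, and the bars at the handle end.

```bash
python3 -c "
from plant import robot, workorder, read_camera
print(workorder.close_job())"
```

```text
the job is handed in; nothing more can be done
None
```

The job is handed in at about 60 s. The insert is turned and fully home with its bar bays at the handle end, and all three bars and both blocks lie flat in their own bays. The grip slackened once and the insert first landed on the case rim, so I had to reseat it.

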